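# Throw the box press's toggle lever with its extension bar

### The arm

A 6-joint arm with a two-finger parallel gripper is mounted at the origin on a cart in front of the work surface, level with it; the furniture and walls round the work are solid. World frame = base frame: x ahead of the robot, y to its left, z up, the work surface at z = 0. Lengths are in m, angles in rad, forces in N, time in s.
With the tool pointing down it reaches from about 0.275 to 0.725 m from the base axis. Payload 15.9 kg.
Tool frame: the origin (TCP) lies at the very end of the fingers, on their centre line; the grasp point (between the pads) lies 19 mm behind it; z points along the fingers, x is the direction in which the jaws open and shut, and the axes are right-handed (so a half turn about z gives the same grasp; the last joint's range is limited). The gripper opens to 85 mm and grips with 20 to 120 N. Pads are 22 mm wide; open, the fingers measure 114 mm over their backs; the gripper's body (76 mm by 85 mm) begins 54 mm behind the grasp point. The pads swing forward as they close: fully open they stand 13 mm farther back than shut.
Start: joints at [1.11, 0.213, -0.034, 1.323, 0, 1.571], TCP at [0.222, 0.448, 0.204] pointing down, gripper open.
Joint ranges: [-2.98, 2.98], [-0.74, 1.72], [-1.14, 1.35], [-2.1, 2.04], [-1.57, 1.44], [-3.14, 3.14]. Speed limits (rad/s): [1.89, 1.89, 2.39, 2.57, 3.14, 3.14].

### API

Orientations are given as a unit quaternion [x, y, z, w].
In Python, from rig import get_obs, get_image, camera_info, close_job gives the robot as it stands. The module is installed in compiled form; this text tells all that it offers.
- The arm moves only by the tool send_rows, never from a script. Its argument "series" is a list of rows, each a list of 5 numbers: the shift along the world's x, y, z in cm, then the turn about the world's z in rad, then the finger opening in cm, from 0 to 8.54. In form: [[dx, dy, dz, twist, hand], ...]. A call has 1 to 5 rows; each row shifts and turns the commanded pose from where the row before left it; what a row does not reach is not made up. A row lasts 1/12 s, in which the tool goes at most 41.7 mm and 7.16 degrees, less where a joint would pass 70% of its speed; a pose out of reach is approached as far as the arm can. A call with a gripper value outside its range is refused whole. The fingers move at their own pace and stop on an object; "force" is the grip in N (left out, the last holds). Time passes only in rows, so rows that do not move let the fingers close. It gives the time, the measured TCP pose, the force and the opening at its end, in the units of the state.
- get_obs(): the state, without advancing time (a new reading comes with each control period).
- get_image(name): name is "scene" or "top"; returns (picture, depth): 400x640x3 uint8, blue, green, red; 400x640 float32, m along the optical axis (not along the pixel's ray), 0 where there is no reading.
- camera_info(name): a dict with "camera_matrix" (3x3 intrinsics, pixels), "R" (3x3) and "t" (3): a world point X has camera coordinates R X + t. Camera axes: x right, y down, z forward; pixel columns grow to the right and rows downward; lengths in m; the calibration is good to about 2 mm. A picture is of the moment at which its call begins. camera_info takes no time and is no camera call.
- close_job(): hands the job in, once; it reports no verdict.
The state is a dict: "time": time; "qpos": joint angles; "joint_velocities": joint speeds; "joint_efforts": joint torques, N m; "tool_pos": TCP position; "tcp_rot": TCP orientation; "force": force on the tool from outside, world axes, zero at the start; "moment": the same for the moment, N m; "gripper_width": finger opening in m.
Only numpy, scipy, OpenCV 4.12 (cv2) and the standard library are available. Lean on these libraries where they do the work, as an engineer would, in place of code of your own. Each camera call takes 0.05 s, during which the arm holds its last target.

### The job

Take the forked extension bar out of its rest, slip its fork over the short lever of the box press and swing the lever down past its dead point, until it snaps onto its stop and the pad holds the gift box; then pull the bar off and lay it back in its rest, the way it lay. Move the lever only with the bar: the hand must not touch the lever.

Things in the scene. Friction and masses are not known exactly. Their poses are not given: they have to be found in the camera images.
- press: Box press, fixed: aluminium plate 225 x 164 x 12 mm. Origin on the table top straight under the lever's pivot, x horizontal the way the lever points (roughly toward the robot), z up. A white gift box lies in its nest at x -163 to -75 mm; two dark steel cheeks (x -21 to 21, y -25 to 25 mm, up to z 85 mm) carry the pivot.
- pivot (a point): Centre of the lever's hinge, on the press at z 72 mm; axes as the press's. The hinge axis is the press's y axis.
- lever_tip (a point): Middle of the free end of the lever, a flat steel blade 22 mm wide (y) and 8 mm thick (z). Axes are the lever's: x along it from pivot to free end, y along the hinge, z across the blade, upward. The end is 75 mm from the pivot, bare from 26 mm on. Open, the lever points 38 degrees above horizontal, away from the gift box.
- lever_part (a joint): Lever angle, rad: 0 = fully open (38 degrees above horizontal, where it starts), grows as the lever swings down (about the press's +y); dead point 0.50, stop 0.70 (2 degrees below horizontal). Before the dead point a spring drives it back to open, beyond it to the stop. It takes up to about 1.1 N m, most between 0.1 and 0.35 rad.
- pad: Black rubber pad 50 x 26 mm on the press's push rod, sprung; as the lever closes it travels up to 16 mm toward the gift box, meets it and presses it against the steel fence. Axes as the press's; its origin is over the press's origin (pad face 74 mm from it toward the box when open).
- gift_box: White lidded gift box 81 x 120 x 42 mm lying loose in the press's nest, with a few mm of play; origin at the centre of its underside. It only has to stay there.
- bar: Extension bar, 0.18 to 0.33 kg. Origin on its axis, mid-grip; x toward the fork tips, z up as it lies. Black grip 16 wide (y) x 20 mm high, x -70 to 35 mm; knob to -75. Shank 16 x 16 mm. Fork x 58 to 111 mm: two flat prongs, one above the other, 26 mm wide, 5 thick, 12 mm slot between, open at both sides, slot bottom at x 67 mm; mouth flared to 16 mm, 28 mm high outside.
- fork_tip (a point): Middle of the fork's mouth, 110 mm from the bar's origin along its x; axes as the bar's.
- bar_rest: Rest for the bar, fixed: plate 150 x 80 x 10 mm with two grey saddles. Origin on the table under its middle, x along the bar toward its fork (roughly away from the robot), z up. Saddles at x -58 to -46 and 44 to 56 mm, walls up to z 63 mm, 22 mm apart at the floor, 36 mm at the top; finger room between the saddles. The lying bar's origin is at z 55 mm, within 8 mm of the middle.

How it is judged:
On the way, in this order (a step that is already met when the one before it is completed fails the run):
1. the fork is on the lever, which is still open (x of fork_tip in the frame of lever_tip below -0.015 m and distance between fork_tip and lever_tip below 0.05 m and angle between the x axis of bar and the x axis of lever_tip, either way round below 0.25 rad and value of joint lever_part below 0.4 rad), for 0.1 s.
2. the lever has been thrown past its dead point onto its stop with the fork still on it (value of joint lever_part above 0.66 rad and x of fork_tip in the frame of lever_tip below -0.005 m and distance between fork_tip and lever_tip below 0.06 m), for 0.1 s.
At the end, for the whole second after the job is handed in: The lever is on its stop (joint above 0.66), the pad presses the gift box with more than 2 N, and the bar lies at rest in both saddles of its rest, fork to the same end as at the start, within 30 mm lengthwise, 10 mm sideways and 0.15 rad of the rest's axis (value of joint lever_part above 0.66 rad and contact force between pad and gift_box above 2 N and x of bar in the frame of bar_rest between -0.03 and 0.03 m and y of bar in the frame of bar_rest between -0.01 and 0.01 m and z of bar in the frame of bar_rest between 0.048 and 0.062 m and x of fork_tip in the frame of bar_rest above 0.06 m and angle between the x axis of bar and the x axis of bar_rest, either way round below 0.15 rad and linear speed of bar below 0.02 m/s); the robot touches nothing.
It fails at once if the hand touches the lever (contact force between any of the fingers, the arm and lever_part above 1 N).
It also fails if it takes over 61 s, if anything falls off the work surface, if the arm or the gripper's body presses on something with over 40 N, if the wrist force passes 120 N, or if a joint passes its speed limit or range.

## Working session

There is one attempt and no reset: what is moved stays moved. The work goes in short steps, Python scripts to look and compute and a tool call to move; the robot and the scene stay as the last step left them, time stands still between calls to the robot, and variables do not carry over. Pictures are saved under pics/ and viewed, and the job is handed in when it is done.

Besides the shell and the picture viewer there is one more tool, called after "Call:" as name(argument=value, ...) on one line, values as JSON. send_rows: Moves the arm, as the interface text tells. Its arguments: {"type":"object","properties":{"series":{"type":"array"},"force":{"type":"number"}},"required":["series"]}

```bash
ls; mkdir -p pics
python3 - <<'E'
from rig import *
import cv2,numpy as np
o=get_obs()
for k in o: print(k,np.round(o[k],4))
for n in("scene","top"):
    c=camera_info(n);print(n,c)
    p,d=get_image(n);cv2.imwrite(f"pics/{n}0.png",p);np.save(f"pics/{n}0.npy",d)
E
```

```text
pics
time 0.0
qpos [ 1.11    0.2134 -0.0351  1.3235 -0.      1.5708]
joint_velocities [ 0.0004  0.0016  0.0003 -0.0014 -0.0009  0.0006]
joint_efforts [-7.00000e-04 -6.86164e+01  4.87120e+01  1.72000e-02 -3.00000e-04
  0.00000e+00]
tool_pos [0.2222 0.4475 0.2033]
tcp_rot [ 8.499e-01  5.270e-01 -5.000e-04  3.000e-04]
force [-0.3078  0.0434 -0.2534]
moment [-0.0043  0.0326  0.0468]
gripper_width 0.0851
scene {'camera_matrix': array([[466.23820021,   0.        , 316.35610277],
       [  0.        , 466.23820021, 208.39975762],
       [  0.        ,   0.        ,   1.        ]]), 'R': array([[ 0.53860164, -0.8425135 ,  0.00890344],
       [-0.33597305, -0.22444738, -0.91473793],
       [ 0.77267741,  0.48968804, -0.40394956]]), 't': array([-0.33102876,  0.3066177 ,  0.70469853])}
top {'camera_matrix': array([[437.20126938,   0.        , 319.67899553],
       [  0.        , 437.20126938, 208.24331408],
       [  0.        ,   0.        ,   1.        ]]), 'R': array([[-0.00378251, -0.99999199,  0.00130572],
       [-0.99541667,  0.00364042, -0.0955636 ],
       [ 0.09555808, -0.00166121, -0.99542247]]), 't': array([0.01056336, 0.61195265, 1.20565431])}
```

View pics/scene0.png

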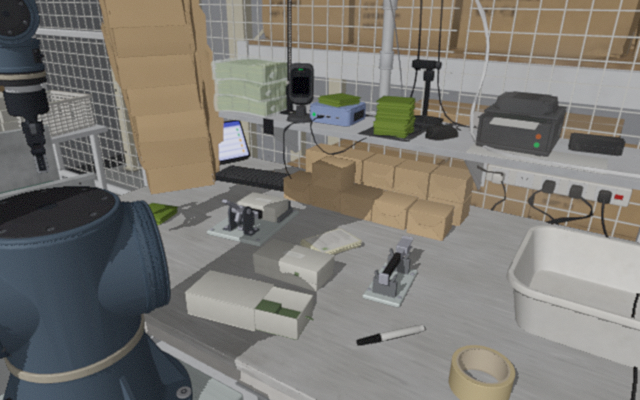

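View pics/top0.png

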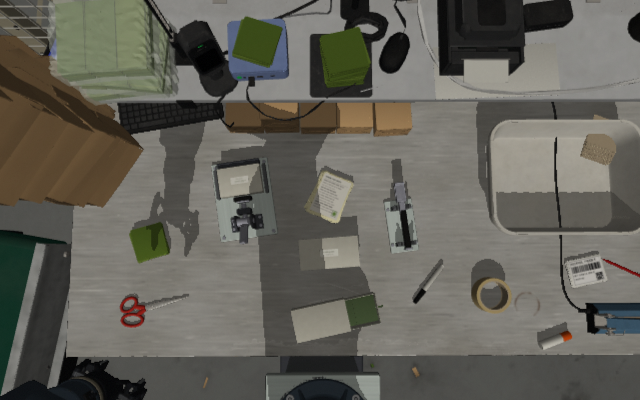

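```bash
cat > h.py <<'E'
from rig import *
import cv2,numpy as np
def cloud(n,d):
    c=camera_info(n);K=c["camera_matrix"]
    v,u=np.mgrid[0:400,0:640]
    P=np.stack([(u-K[0,2])/K[0,0]*d,(v-K[1,2])/K[1,1]*d,d],-1)
    return (P-c["t"])@c["R"]
def proj(n,X):
    c=camera_info(n);q=(np.atleast_2d(X)@c["R"].T+c["t"])@c["camera_matrix"].T
    return q[:,:2]/q[:,2:]
def ray(n,uv,z):
    c=camera_info(n);r=np.linalg.solve(c["camera_matrix"],np.r_[uv,1.]);r=c["R"].T@r
    o=-c["R"].T@c["t"];return o+r*(z-o[2])/r[2]
def crop(p,u0,v0,w,h,s,f):
    cv2.imwrite(f,cv2.resize(p[v0:v0+h,u0:u0+w],None,fx=s,fy=s,interpolation=cv2.INTER_CUBIC))
E
python3 - <<'E'
from h import *
t=cv2.imread("pics/top0.png");s=cv2.imread("pics/scene0.png")
a=cv2.resize(t[145:255,205:285],None,fx=5,fy=5,interpolation=2);b=cv2.resize(t[145:255,360:440],None,fx=5,fy=5,interpolation=2)
cv2.imwrite("pics/a.png",np.hstack([a,b]))
a=cv2.resize(s[185:250,200:300],None,fx=4,fy=4,interpolation=2);b=cv2.resize(s[235:310,350:430],None,fx=4,fy=4,interpolation=2)
h=max(a.shape[0],b.shape[0]);f=lambda x:cv2.copyMakeBorder(x,0,h-x.shape[0],0,0,0)
cv2.imwrite("pics/b.png",np.hstack([f(a),f(b)]))
E
```

```text
(no output)
```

View pics/a.png

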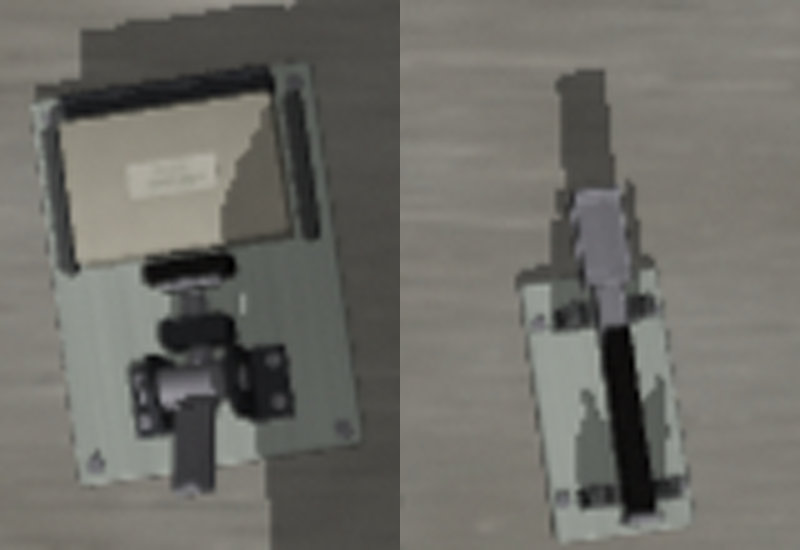

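View pics/b.png

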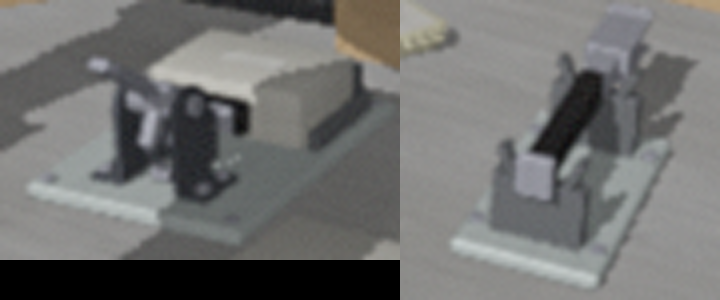

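Run:
```python
from h import *
A=lambda u,v:(u/5+205,v/5+145); B=lambda u,v:((u-400)/5+360,v/5+145)
def rect(c,z):
    P=np.array([ray("top",q,z) for q in c]);fl,fr,nl,nr=P
    ax=(fl+fr-nl-nr)/2;cr=(fr-fl+nr-nl)/2
    print(np.round(P,4).tolist());print("ctr",P.mean(0),"len",np.linalg.norm(ax),np.linalg.norm(cr),"yaw far",np.degrees(np.arctan2(ax[1],ax[0])),"yaw right+90",np.degrees(np.arctan2(cr[1],cr[0]))+90)
rect([A(33,103),A(310,65),A(78,487),A(362,440)],.012)
rect([B(518,285),B(655,262),B(555,542),B(692,522)],.010)
print("lever tip",ray("top",A(193,493),.118),"cheek mid",ray("top",A(212,392),.085))
print("bar knob",ray("top",B(643,518),.065),"grip front",ray("top",B(615,325),.065),"fork tip",ray("top",B(599,190),.069))
# depth clouds
for n in("top","scene"):
    d=np.load(f"pics/{n}0.npy");W=cloud(n,d);im=cv2.imread(f"pics/{n}0.png")
    print(n)
    # lever: points z>0.09 near press
    m=(W[...,2]>.088)&(W[...,2]<.14)&(W[...,0]>.3)&(W[...,0]<.5)&(W[...,1]>.1)&(W[...,1]<.26)&(d>0)
    v,u=np.nonzero(m);
    for i in range(0,len(v),max(1,len(v)//25)): print(u[i],v[i],np.round(W[v[i],u[i]],3))
    m=(W[...,2]>.05)&(W[...,2]<.09)&(W[...,0]>.3)&(W[...,0]<.6)&(W[...,1]>-.28)&(W[...,1]<-.12)&(d>0)
    q=W[m];print("bar",len(q),q.min(0),q.max(0))
```

```text
[[0.7386, 0.3202, 0.012], [0.7604, 0.1603, 0.012], [0.5172, 0.2902, 0.012], [0.5432, 0.129, 0.012]]
ctr [0.6398473  0.22491278 0.012     ] len 0.22142960628738476 0.16237831764403576 yaw far 7.951181426496268 yaw right+90 8.472635810189203
[[0.6312, -0.1755, 0.01], [0.6442, -0.2546, 0.01], [0.4842, -0.1939, 0.01], [0.4952, -0.2721, 0.01]]
ctr [ 0.56370649 -0.22401106  0.01      ] len 0.14908083669623337 0.07953255296920972 yaw far 6.922681289571586 yaw right+90 8.694276527378094
lever tip [0.51184367 0.20659517 0.118     ] cheek mid [0.56643544 0.20275936 0.085     ]
bar knob [ 0.49743144 -0.23303626  0.065     ] grip front [ 0.60288557 -0.22012344  0.065     ] fork tip [ 0.67709263 -0.21219096  0.069     ]
top
bar 298 [ 0.31859101 -0.25204968  0.0500836 ] [ 0.59826874 -0.14063247  0.0707327 ]
scene
bar 334 [ 0.34600972 -0.25889238  0.05002337] [ 0.59923039 -0.15026173  0.06699332]
```

Run:
```python
from h import *
for n in("top","scene"):
    d=np.load(f"pics/{n}0.npy");W=cloud(n,d)
    a=np.radians(188.2);ex=np.array([np.cos(a),np.sin(a),0]);ey=np.array([-ex[1],ex[0],0])
    # press-ish frame, origin at guess
    m=(W[...,2]>.06)&(W[...,2]<.14)&(W[...,0]>.46)&(W[...,0]<.60)&(W[...,1]>.15)&(W[...,1]<.26)&(d>0)
    v,u=np.nonzero(m);Q=W[m];C=np.array([.58,.212,0])
    x=(Q-C)@ex;y=(Q-C)@ey
    for lo in np.arange(-.04,.1,.01):
        k=(x>=lo)&(x<lo+.01)
        if k.any(): print(n,round(lo,3),k.sum(),"y",y[k].min().round(3),y[k].max().round(3),"z",Q[k,2].min().round(3),np.median(Q[k,2]).round(3),Q[k,2].max().round(3))
    for lo in np.arange(.46,.7,.02):
        m=(W[...,2]>.052)&(W[...,2]<.08)&(W[...,0]>=lo)&(W[...,0]<lo+.02)&(W[...,1]>-.27)&(W[...,1]<-.17)&(d>0)
        q=W[m]
        if len(q):print("bar",n,round(lo,2),len(q),np.median(q,0).round(4),q[:,1].min().round(3),q[:,1].max().round(3))
```

```text
top -0.02 6 y -0.028 0.019 z 0.061 0.074 0.076
top -0.01 39 y -0.031 0.02 z 0.063 0.079 0.086
top 0.0 79 y -0.033 0.024 z 0.069 0.083 0.089
top 0.01 75 y -0.033 0.024 z 0.068 0.082 0.091
top 0.02 49 y -0.029 0.02 z 0.06 0.088 0.097
top 0.03 32 y -0.016 0.006 z 0.093 0.099 0.104
top 0.04 34 y -0.016 0.006 z 0.1 0.106 0.115
top 0.05 33 y -0.016 0.006 z 0.11 0.115 0.123
top 0.06 28 y -0.015 0.006 z 0.116 0.12 0.125
bar top 0.48 16 [ 0.499  -0.2314  0.0662] -0.242 -0.222
bar top 0.5 77 [ 0.5101 -0.2296  0.062 ] -0.252 -0.207
bar top 0.52 51 [ 0.5316 -0.2271  0.0642] -0.235 -0.219
bar top 0.54 46 [ 0.5508 -0.2241  0.0644] -0.233 -0.217
bar top 0.56 46 [ 0.5698 -0.222   0.0651] -0.231 -0.214
bar top 0.58 45 [ 0.5891 -0.2199  0.0647] -0.229 -0.211
bar top 0.6 80 [ 0.6114 -0.2177  0.0619] -0.241 -0.196
bar top 0.62 68 [ 0.6305 -0.2136  0.0645] -0.233 -0.201
bar top 0.64 69 [ 0.6495 -0.2122  0.0657] -0.227 -0.199
bar top 0.66 69 [ 0.6692 -0.2105  0.0664] -0.225 -0.197
bar top 0.68 3 [ 0.6806 -0.2193  0.0644] -0.221 -0.211
scene -0.02 2 y 0.021 0.022 z 0.066 0.068 0.07
scene -0.01 9 y 0.021 0.
[... 340 characters left out ...]
 z 0.109 0.115 0.12
scene 0.07 1 y 0.003 0.003 z 0.116 0.116 0.116
bar scene 0.48 65 [ 0.4957 -0.2377  0.0601] -0.247 -0.227
bar scene 0.5 79 [ 0.5096 -0.2365  0.0595] -0.259 -0.212
bar scene 0.52 44 [ 0.5301 -0.2353  0.063 ] -0.242 -0.226
bar scene 0.54 43 [ 0.5495 -0.2333  0.063 ] -0.237 -0.222
bar scene 0.56 40 [ 0.5689 -0.2294  0.0625] -0.236 -0.22
bar scene 0.58 39 [ 0.5888 -0.2278  0.0626] -0.234 -0.217
bar scene 0.6 71 [ 0.6106 -0.2231  0.06  ] -0.245 -0.198
bar scene 0.62 78 [ 0.6287 -0.2217  0.0631] -0.234 -0.207
bar scene 0.64 45 [ 0.6516 -0.2172  0.064 ] -0.231 -0.205
bar scene 0.66 53 [ 0.6711 -0.2152  0.0647] -0.228 -0.201
bar scene 0.68 2 [ 0.6805 -0.2211  0.066 ] -0.224 -0.219
```

Call:
send_rows(series=[[1.7,-3.3,0,0.03,8.5],[1.7,-3.3,0,0.03,8.5],[1.7,-3.3,0,0.03,8.5],[1.7,-3.3,0,0.03,8.5],[1.7,-3.3,0,0.03,8.5]], force=60)

```text
time: 0.52
tool_pos: [0.3075, 0.2812, 0.2036]
tcp_rot: [0.807, 0.59, -0.0, 0.0]
force: [1.0, 0.2, 0.9]
gripper_width: 0.085
```

Run:
```python
from h import *
o=get_obs();print(o["time"],o["qpos"].round(3) if hasattr(o["qpos"],'round') else o["qpos"],o["tool_pos"],o["tcp_rot"])
```

```text
0.5167 [ 0.741  0.042 -0.232  1.297 -0.     1.05 ] [0.30745716 0.28117277 0.20360023] [ 8.07409737e-01  5.89991093e-01 -1.59713432e-04  3.52564708e-05]
```

Call:
send_rows(series=[[1.74,-3.38,0,0.029,8.5],[1.74,-3.38,0,0.029,8.5],[1.74,-3.38,0,0.029,8.5],[1.74,-3.38,0,0.029,8.5],[1.74,-3.38,0,0.029,8.5]])

```text
time: 0.93
tool_pos: [0.3946, 0.112, 0.2038]
tcp_rot: [0.763, 0.647, -0.0, -0.0]
force: [1.2, 1.1, 0.6]
gripper_width: 0.0849
```

Call:
send_rows(series=[[1.74,-3.38,0,0.029,8.5],[1.74,-3.38,0,0.029,8.5],[1.74,-3.38,0,0.029,8.5],[1.74,-3.38,0,0.029,8.5],[1.74,-3.38,0,0.029,8.5]])

```text
time: 1.35
tool_pos: [0.4816, -0.0572, 0.2036]
tcp_rot: [0.714, 0.7, -0.0, -0.0]
force: [1.1, 1.5, -0.3]
gripper_width: 0.0848
```

Call:
send_rows(series=[[1.74,-3.38,0,0.029,8.5],[1.74,-3.38,0,0.029,8.5],[1.74,-3.38,0,0.029,8.5],[1.74,-3.38,0,0.029,8.5],[1.74,-3.38,0,0.029,8.5]])

```text
time: 1.77
tool_pos: [0.5686, -0.226, 0.2034]
tcp_rot: [0.661, 0.75, -0.0, -0.0]
force: [0.5, 0.6, 0.2]
gripper_width: 0.0849
```

Call:
send_rows(series=[[0,0,0,0,8.5]])

```text
time: 1.85
tool_pos: [0.5695, -0.2293, 0.2015]
tcp_rot: [0.662, 0.749, -0.001, -0.001]
force: [1.4, -0.5, 1.5]
gripper_width: 0.0847
```

Run:
```python
from h import *
o=get_obs();print(o["time"],np.round(o["qpos"],3),o["tool_pos"],2*np.arctan2(o["tcp_rot"][1],o["tcp_rot"][0]))
for n in("scene","top"):
    p,d=get_image(n);cv2.imwrite(f"pics/{n}1.png",p);np.save(f"pics/{n}1.npy",d);print(n,proj(n,o["tool_pos"]))
```

```text
1.85 [-3.820e-01  4.610e-01  3.080e-01  1.419e+00 -1.000e-03 -5.050e-01] [ 0.56952127 -0.22925205  0.20153413] 1.6934316165784273
scene [[400.0160533  199.76113645]]
top [[417.82535672 218.534623  ]]
```

Run:
```python
from h import *
o=get_obs();print(o["time"],o["tool_pos"])
s=cv2.imread("pics/scene1.png");t=cv2.imread("pics/top1.png")
a=cv2.resize(s[150:310,350:450],None,fx=3.5,fy=3.5,interpolation=2);b=cv2.resize(t[130:290,360:460],None,fx=3.5,fy=3.5,interpolation=2)
cv2.imwrite("pics/c.png",np.hstack([a,b]))
```

```text
1.95 [ 0.56820567 -0.2251416   0.20251025]
```

View pics/c.png

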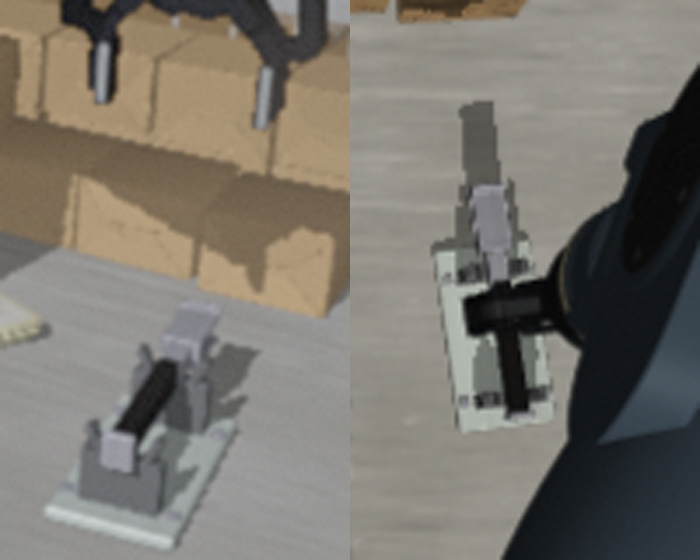

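Run:
```python
from h import *
o=get_obs()
for n in ("scene",):
    d=np.load(f"pics/{n}1.npy");W=cloud(n,d)
    m=(W[...,0]>.50)&(W[...,0]<.64)&(W[...,1]>-.31)&(W[...,1]<-.14)&(W[...,2]>.19)&(W[...,2]<.245)&(d>0)
    Q=W[m];v,u=np.nonzero(m)
    for side in (Q[:,1]>-.225,Q[:,1]<=-.225):
        q=Q[side];print(len(q),q.min(0).round(3),q.max(0).round(3),np.median(q,0).round(3))
        k=np.argsort(q[:,2])[:6];print(q[k].round(3).tolist(),u[side][k],v[side][k])
print(proj("scene",np.array([[.5695,-.2293,.2145],[.5695,-.2293,.2015]])))
```

```text
12 [ 0.55  -0.19   0.241] [ 0.575 -0.184  0.245] [ 0.56  -0.187  0.243]
[[0.561, -0.188, 0.241], [0.566, -0.188, 0.241], [0.553, -0.185, 0.242], [0.575, -0.186, 0.243], [0.567, -0.187, 0.243], [0.55, -0.184, 0.243]] [381 382 378 383 382 377] [179 178 179 176 177 179]
7 [ 0.562 -0.28   0.24 ] [ 0.572 -0.274  0.245] [ 0.564 -0.279  0.244]
[[0.569, -0.279, 0.24], [0.572, -0.279, 0.242], [0.564, -0.274, 0.243], [0.572, -0.279, 0.244], [0.563, -0.276, 0.244], [0.562, -0.279, 0.245]] [425 426 422 426 423 424] [187 186 186 185 186 186]
[[400.55403886 193.87515228]
 [400.03239091 199.78498585]]
```

Call:
send_rows(series=[[0,0,-2.8,0,8.5],[0,0,-2.8,0,8.5],[0,0,-2.8,0,8.5],[0,0,-2.8,0,8.5],[0,0,-2.8,0,8.5]])

```text
time: 2.37
tool_pos: [0.5678, -0.2228, 0.063]
tcp_rot: [0.662, 0.75, 0.0, 0.0]
force: [-0.2, -0.2, 0.5]
gripper_width: 0.085
```

Call:
send_rows(series=[[0,0,0,0,8.5],[0,0,0,0,8.5],[0,0,0,0,8.5]])

```text
time: 2.62
tool_pos: [0.569, -0.2239, 0.0658]
tcp_rot: [0.662, 0.75, 0.0, 0.001]
force: [-0.3, -0.1, 0.4]
gripper_width: 0.085
```

```bash
cat > look.py <<'E'
from h import *
import sys
k=sys.argv[1];a=list(map(int,sys.argv[2:6]));b=list(map(int,sys.argv[6:10]))  # scene u0 v0 w h ; top
o=get_obs();y=2*np.arctan2(o["tcp_rot"][1],o["tcp_rot"][0])
print(round(o["time"],2),np.round(o["tool_pos"],4),"yaw",round(y,4),"w",o["gripper_width"],"F",np.round(o["force"],1),"M",np.round(o["moment"],2))
L=[]
for n,c in(("scene",a),("top",b)):
    p,d=get_image(n);cv2.imwrite(f"pics/{n}{k}.png",p);np.save(f"pics/{n}{k}.npy",d)
    s=min(390/c[2],580/c[3]);q=cv2.resize(p[c[1]:c[1]+c[3],c[0]:c[0]+c[2]],None,fx=s,fy=s,interpolation=2);L.append(q);print(n,"scale",round(s,3))
h=max(x.shape[0] for x in L)
cv2.imwrite(f"pics/z{k}.png",np.hstack([cv2.copyMakeBorder(x,0,h-x.shape[0],0,5,0) for x in L]))
E
python3 look.py 2 350 200 100 110 360 140 100 120
```

```text
2.62 [ 0.569  -0.2239  0.0658] yaw 1.6955 w 0.08499951880048938 F [-0.3 -0.1  0.4] M [-0.06 -0.02 -0.01]
scene scale 3.9
top scale 3.9
```

View pics/z2.png

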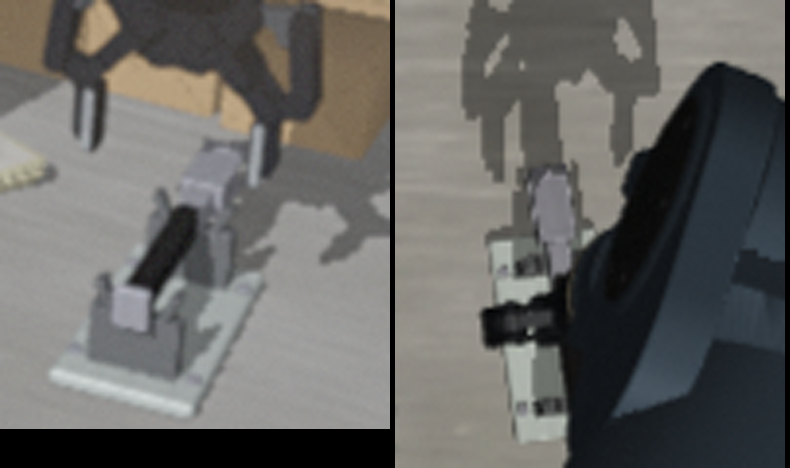

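Run:
```python
from h import *
a=1.6955;x=np.array([np.cos(a),np.sin(a),0])
for z in(.066,.079,.09,.1):
    p=np.array([.569,-.2239,z]);print(z,(proj("scene",np.array([p+.05*x,p-.05*x]))-[350,200])*3.9)
```

```text
0.066 [[ 80.27999191 203.14336335]
 [254.70703687 243.13854643]]
0.079 [[ 81.572265   182.86719237]
 [256.98205879 222.2722313 ]]
0.09 [[ 82.67614189 165.54701717]
 [258.92614291 204.44125062]]
0.1 [[ 83.68806325 149.66965302]
 [260.70887157 188.09020896]]
```

Call:
send_rows(series=[[0,0,2.0,0,2],[0,0,0,0,1.6],[0,0,0,0,1.6],[0,0,0,0,1.6],[0,0,0,0,1.6]])

```text
time: 3.13
tool_pos: [0.5683, -0.2241, 0.0838]
tcp_rot: [0.662, 0.75, 0.0, 0.0]
force: [-0.9, 0.8, -0.5]
gripper_width: 0.0249
```

Call:
send_rows(series=[[0,0,0,0,1.6],[0,0,0,0,1.6],[0,0,0,0,1.6]])

```text
time: 3.38
tool_pos: [0.5682, -0.2241, 0.0836]
tcp_rot: [0.662, 0.75, -0.0, -0.0]
force: [0.7, -1.2, -0.0]
gripper_width: 0.0162
```

```bash
python3 look.py 3 350 200 100 110 360 140 100 120
python3 - <<'E'
from h import *
o=get_obs();
for z in(0,.01,.02): print((proj("scene",o["tool_pos"]+np.array([0,0,z]))-[350,200])*3.9)
E
```

```text
3.38 [ 0.5682 -0.2241  0.0836] yaw 1.695 w 0.016190882587083028 F [ 0.7 -1.2 -0. ] M [-0.01 -0.    0.04]
scene scale 3.9
top scale 3.9
[[168.03662441 195.44245431]]
[[169.41258109 179.40544812]]
[[170.79974215 163.23785307]]
```

View pics/z3.png

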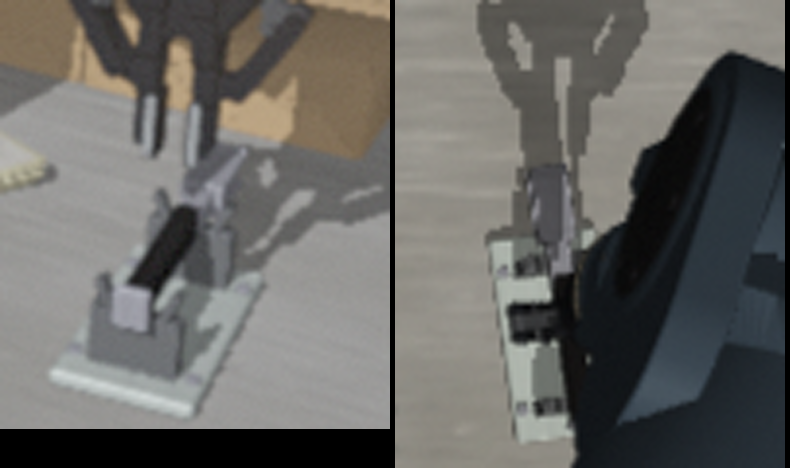

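Run:
```python
from h import *
o=get_obs();print(o["tool_pos"],proj("top",o["tool_pos"]+[0,0,.1]))
d=np.load("pics/scene3.npy");W=cloud("scene",d)
for (u,v) in [(388,238),(388,239),(388,240),(388,241),(389,236),(399,240),(400,242),(400,243),(398,238),(388,230),(400,234)]: print(u,v,W[v,u].round(4))
d=np.load("pics/top3.npy");W=cloud("top",d)
m=(W[...,0]>.50)&(W[...,0]<.64)&(W[...,1]>-.235)&(W[...,1]<-.14)&(W[...,2]>.08)&(W[...,2]<.3)
print(W[m].min(0),W[m].max(0),np.median(W[m],0))
```

```text
[ 0.56824552 -0.22413353  0.0836526 ] [[414.1316025  219.58204378]]
388 238 [ 0.5537 -0.2163  0.1169]
388 239 [ 0.5546 -0.2161  0.1141]
388 240 [ 0.5591 -0.2144  0.1093]
388 241 [ 0.7539 -0.1339 -0.0023]
389 236 [ 0.5549 -0.2177  0.1215]
399 240 [ 0.5571 -0.2397  0.1175]
400 242 [ 0.5632 -0.2399  0.1102]
400 243 [ 0.6375 -0.2118  0.0665]
398 238 [ 0.557  -0.2371  0.1215]
388 230 [ 0.5548 -0.2145  0.1347]
400 234 [ 0.5558 -0.2412  0.1325]
[ 0.5375801  -0.20318414  0.15873825] [ 0.58783188 -0.15676512  0.29941264] [ 0.56006306 -0.17993333  0.21230074]
```

Call:
send_rows(series=[[0,0,0,0,8],[0,0,0,0,8],[0,0,0,0,7],[0,0,0,0,7],[0,0,-1.5,0,7]])

```text
time: 3.9
tool_pos: [0.5698, -0.2248, 0.0711]
tcp_rot: [0.662, 0.75, 0.001, 0.002]
force: [-0.9, 0.1, -0.2]
gripper_width: 0.0698
```

Call:
send_rows(series=[[0,0,-1.5,0,7],[0,0,-1.5,0,7],[0,0,-1.4,0,7],[0,0,0,0,7],[0,0,0,0,7]])

```text
time: 4.32
tool_pos: [0.5678, -0.224, 0.0246]
tcp_rot: [0.662, 0.75, -0.0, -0.001]
force: [0.3, -0.2, 0.4]
gripper_width: 0.0702
```

```bash
python3 look.py 4 350 200 100 110 360 140 100 120
```

```text
4.32 [ 0.5678 -0.224   0.0246] yaw 1.695 w 0.07021146677795723 F [ 0.3 -0.2  0.4] M [ 0.01 -0.01  0.04]
scene scale 3.9
top scale 3.9
```

View pics/z4.png

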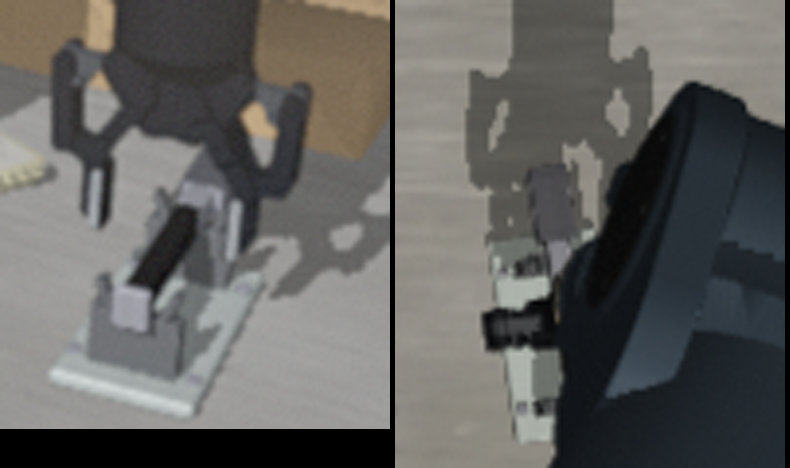

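Call:
send_rows(series=[[0,0,0,0,1],[0,0,0,0,1],[0,0,0,0,1],[0,0,0,0,1],[0,0,0,0,1]], force=40)

```text
time: 4.83
tool_pos: [0.5686, -0.2244, 0.0253]
tcp_rot: [0.662, 0.75, 0.0, 0.0]
force: [-0.4, 0.1, -1.0]
gripper_width: 0.0147
```

Call:
send_rows(series=[[0,0,0,0,1],[0,0,0,0,1],[0,0,0,0,1]])

```text
time: 5.08
tool_pos: [0.5686, -0.2244, 0.0253]
tcp_rot: [0.662, 0.75, 0.0, 0.0]
force: [0.2, -1.7, 5.2]
gripper_width: 0.0149
```

```bash
python3 look.py 5 350 200 100 110 360 140 100 120
```

```text
5.08 [ 0.5686 -0.2244  0.0253] yaw 1.6949 w 0.014931696111031739 F [ 0.2 -1.7  5.2] M [-0.26  0.13 -0.11]
scene scale 3.9
top scale 3.9
```

View pics/z5.png

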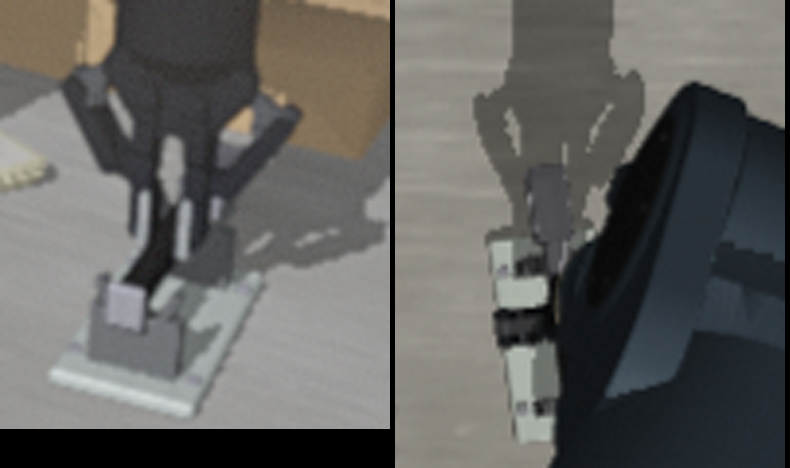

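Call:
send_rows(series=[[0,0,1,0,1],[0,0,2,0,1],[0,0,3,0,1],[0,0,3,0,1],[0,0,3,0,1]])

```text
time: 5.6
tool_pos: [0.5677, -0.2238, 0.1464]
tcp_rot: [0.662, 0.75, -0.0, -0.0]
force: [0.1, -0.8, -4.4]
gripper_width: 0.0144
```

Call:
send_rows(series=[[0,0,1,0,1],[0,0,0,0,1],[0,0,0,0,1]])

```text
time: 5.85
tool_pos: [0.5682, -0.224, 0.1541]
tcp_rot: [0.662, 0.75, -0.0, -0.0]
force: [-0.5, 0.2, -3.3]
gripper_width: 0.0148
```

```bash
python3 look.py 6 350 170 100 110 360 140 100 120
```

```text
5.85 [ 0.5682 -0.224   0.1541] yaw 1.6951 w 0.01479835911107434 F [-0.5  0.2 -3.3] M [ 0.02  0.05 -0.02]
scene scale 3.9
top scale 3.9
```

View pics/z6.png

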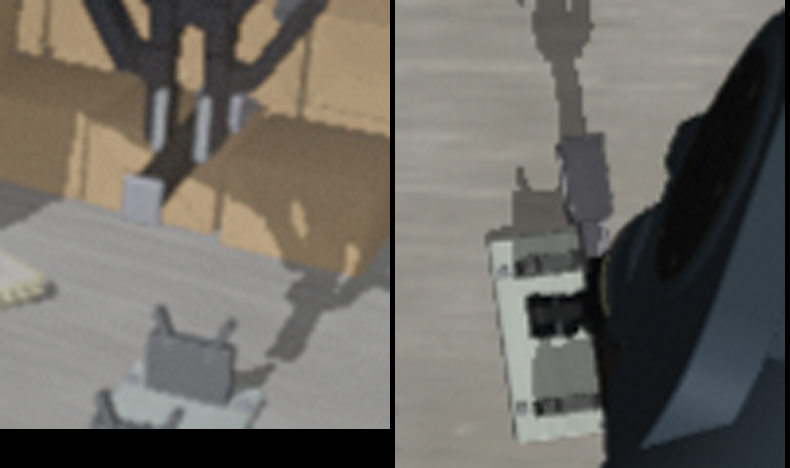

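Call:
send_rows(series=[[-0.9,1.7,0,0,1],[-1.7,3.4,0,0.01,1],[-1.7,3.4,0,0.01,1],[-1.7,3.4,0,0,1],[-1.7,3.4,0,0,1]])

```text
time: 6.37
tool_pos: [0.4892, -0.0698, 0.153]
tcp_rot: [0.655, 0.756, -0.001, -0.001]
force: [1.0, 1.2, -2.3]
gripper_width: 0.0149
```

Call:
send_rows(series=[[-1.7,3.4,0,0,1],[-1.7,3.4,0,0,1],[-1.7,3.4,0,0,1],[-1.7,3.4,0,0,1],[-1.7,3.4,0,0,1]])

```text
time: 6.78
tool_pos: [0.4042, 0.0999, 0.1534]
tcp_rot: [0.654, 0.756, -0.001, -0.001]
force: [1.0, 1.6, -2.1]
gripper_width: 0.0149
```

Call:
send_rows(series=[[-1.7,3.4,0,0,1],[-1.7,3.4,-1.3,0,1],[-1.1,1.7,-2,0,1],[0,0,-2,0,1],[0,0,-1.5,0,1]])

```text
time: 7.2
tool_pos: [0.3591, 0.1842, 0.0842]
tcp_rot: [0.653, 0.757, -0.001, -0.001]
force: [-0.4, 0.2, -3.4]
gripper_width: 0.0148
```

Call:
send_rows(series=[[0,0,0,0,1],[0,0,0,0,1]])

```text
time: 7.37
tool_pos: [0.3601, 0.1832, 0.0858]
tcp_rot: [0.654, 0.756, -0.001, -0.001]
force: [-0.6, -0.0, -4.1]
gripper_width: 0.0146
```

```bash
python3 look.py 7 170 150 130 110 200 140 90 150
```

```text
7.37 [0.3601 0.1832 0.0858] yaw 1.7151 w 0.014645677083475495 F [-0.6 -0.  -4.1] M [-0.    0.1  -0.02]
scene scale 3.0
top scale 3.867
```

View pics/z7.png

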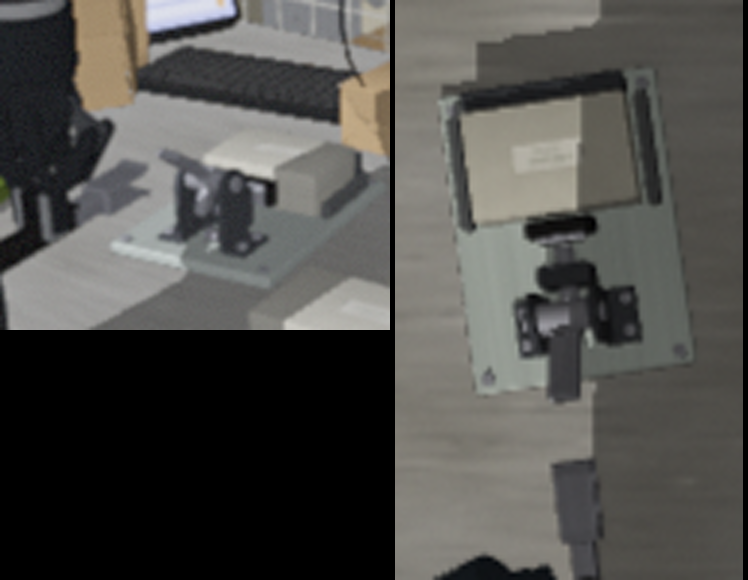

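Run:
```python
from h import *
o=get_obs();T=o["tool_pos"]
a=np.radians(188.2);ex=np.array([np.cos(a),np.sin(a),0]);ey=np.array([-ex[1],ex[0],0]);C=np.array([.570,.214,0])
for n in("top","scene"):
    d=np.load(f"pics/{n}7.npy");W=cloud(n,d);R=(W-C)@np.array([ex,ey,[0,0,1]]).T
    for lo in np.arange(.02,.2,.008):
        m=(R[...,0]>=lo)&(R[...,0]<lo+.008)&(abs(R[...,1])<.03)&(R[...,2]>.085)&(R[...,2]<.16)&(d>0)
        q=R[m]
        if len(q)>1:print(n,round(lo,3),len(q),"y",q[:,1].min().round(4),q[:,1].max().round(4),"z",q[:,2].min().round(4),np.median(q[:,2]).round(4),q[:,2].max().round(4),"xmin",q[:,0].min().round(4),q[:,0].max().round(4))
print("tcp",(T-C)@ex,(T-C)@ey)
s=cv2.imread("pics/scene7.png");crop(s,180,190,80,55,9,"pics/z7s.png")
```

```text
top 0.02 26 y -0.0127 0.0092 z 0.0927 0.0967 0.1027 xmin 0.02 0.0279
top 0.028 26 y -0.0125 0.0092 z 0.0972 0.1026 0.1086 xmin 0.0282 0.0355
top 0.036 27 y -0.0125 0.0096 z 0.1052 0.11 0.1176 xmin 0.0361 0.044
top 0.044 27 y -0.0121 0.0095 z 0.1118 0.1164 0.1212 xmin 0.0442 0.0518
top 0.052 23 y -0.0111 0.0087 z 0.1152 0.1187 0.1253 xmin 0.0522 0.0586
top 0.092 7 y -0.0137 0.0071 z 0.1273 0.1297 0.1356 xmin 0.0983 0.0998
top 0.1 36 y -0.0144 0.0116 z 0.1058 0.1287 0.1342 xmin 0.1001 0.1077
top 0.108 36 y -0.0132 0.0106 z 0.1091 0.1267 0.1325 xmin 0.108 0.1159
top 0.116 36 y -0.0142 0.0118 z 0.109 0.1279 0.134 xmin 0.1162 0.1239
top 0.124 34 y -0.013 0.0114 z 0.1086 0.127 0.1314 xmin 0.1243 0.1318
top 0.132 35 y -0.0136 0.0101 z 0.1072 0.1271 0.133 xmin 0.132 0.1399
top 0.14 36 y -0.0144 0.0114 z 0.1086 0.1277 0.1322 xmin 0.1401 0.1476
top 0.148 29 y -0.0129 0.0112 z 0.116 0.127 0.133 xmin 0.148 0.1557
top 0.156 22 y -0.0101 0.0056 z 0.1185 0.1236 0.1276 xmin 0.1561 0.1637
top 0.164 22 y -0.0076 0.0067 z 0.1095 0.1242 0.1311 xmin 0.164 0.1714
top 0.172 23 y -0.0094 0.0062 z 0.1159 0.1
[... 958 characters left out ...]
0.132
scene 0.132 29 y -0.01 0.0165 z 0.1038 0.1243 0.1263 xmin 0.1321 0.139
scene 0.14 30 y -0.0087 0.0159 z 0.1042 0.124 0.1267 xmin 0.1405 0.1474
scene 0.148 57 y -0.0107 0.018 z 0.1026 0.1207 0.1254 xmin 0.1486 0.1557
scene 0.156 25 y -0.0046 0.0113 z 0.1086 0.1181 0.1229 xmin 0.1561 0.1639
scene 0.164 22 y -0.0045 0.0106 z 0.1063 0.1199 0.1234 xmin 0.1642 0.1712
scene 0.172 21 y 0.0003 0.0105 z 0.1082 0.1177 0.1228 xmin 0.1724 0.1799
scene 0.18 18 y 0.0011 0.011 z 0.1092 0.1187 0.1252 xmin 0.18 0.1877
scene 0.188 9 y 0.0077 0.0106 z 0.1071 0.1125 0.1226 xmin 0.1881 0.195
scene 0.196 4 y -0.0075 0.0109 z 0.1044 0.125 0.1596 xmin 0.1962 0.2037
tcp 0.2106536716171708 0.00028476094015615535
```

View pics/z7s.png

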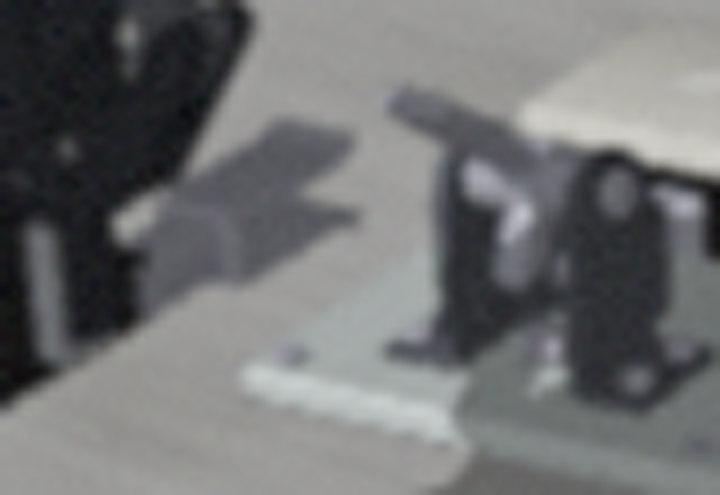

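Call:
send_rows(series=[[1.2,0.17,0,0,1],[1.2,0.17,0,0,1],[1.0,0.14,0,0,1],[0.5,0.07,0,0,1],[0,0,0,0,1]])

```text
time: 7.88
tool_pos: [0.4015, 0.1894, 0.0871]
tcp_rot: [0.655, 0.756, 0.0, 0.0]
force: [-0.4, -0.3, -3.2]
gripper_width: 0.0147
```

Call:
send_rows(series=[[0.3,0.05,0,0,1],[0,0,0,0,1],[0,0,0,0,1]])

```text
time: 8.13
tool_pos: [0.403, 0.1898, 0.0868]
tcp_rot: [0.654, 0.756, -0.0, -0.0]
force: [0.2, 0.4, -3.0]
gripper_width: 0.015
```

```bash
python3 look.py 8 190 190 60 50 220 190 60 80
```

```text
8.13 [0.403  0.1898 0.0868] yaw 1.715 w 0.01501349919797299 F [ 0.2  0.4 -3. ] M [ 0.07 -0.03  0.01]
scene scale 6.5
top scale 6.5
```

View pics/z8.png

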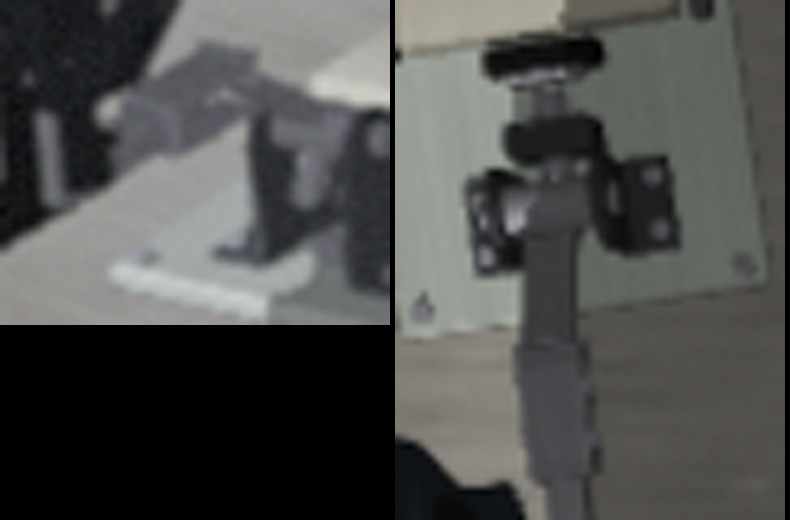

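Call:
send_rows(series=[[0.3,0.04,-0.1,0,1],[0.1,0.02,0,0,1],[0,0,0,0,1]])

```text
time: 8.48
tool_pos: [0.4075, 0.1905, 0.0858]
tcp_rot: [0.654, 0.756, 0.0, 0.0]
force: [0.1, 0.1, -2.9]
gripper_width: 0.0147
```

Call:
send_rows(series=[[0,0,0.2,0,1],[0,0,0.2,0,1],[0,0,0.2,0,1],[0,0,0,0,1]])

```text
time: 8.82
tool_pos: [0.4071, 0.1903, 0.0921]
tcp_rot: [0.654, 0.756, -0.0, -0.0]
force: [-1.2, -0.9, -5.2]
gripper_width: 0.0151
```

```bash
python3 look.py 9 190 190 60 50 220 190 60 80
```

```text
8.82 [0.4071 0.1903 0.0921] yaw 1.7149 w 0.015130609207045438 F [-1.2 -0.9 -5.2] M [-0.24  0.63 -0.09]
scene scale 6.5
top scale 6.5
```

View pics/z9.png

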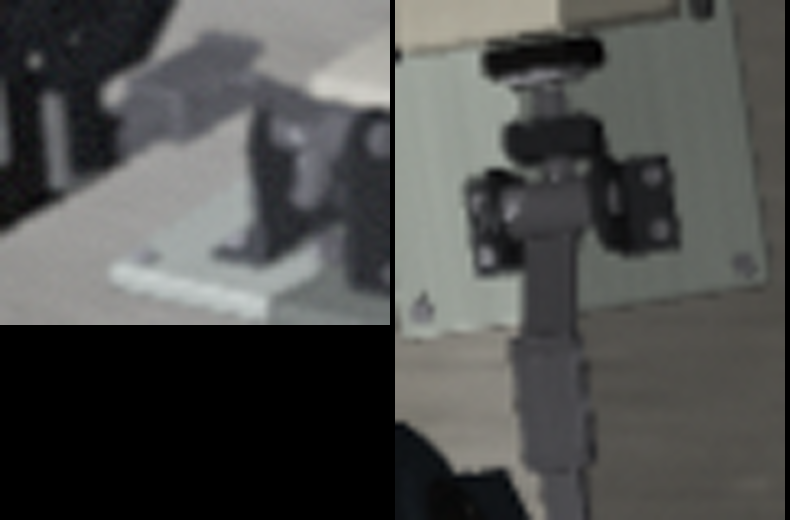

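Call:
send_rows(series=[[0.05,0.01,0.4,0,1],[0.1,0.01,0.5,0,1],[0.1,0.01,0.5,0,1],[0.1,0.02,0.5,0,1],[0,0,0,0,1]], force=25)

```text
time: 9.33
tool_pos: [0.4115, 0.1912, 0.112]
tcp_rot: [0.654, 0.756, 0.001, 0.0]
force: [-1.9, 0.0, -3.8]
gripper_width: 0.0149
```

```bash
python3 look.py 10 190 180 60 60 220 190 60 80
```

```text
9.33 [0.4115 0.1912 0.112 ] yaw 1.7149 w 0.01487335756731864 F [-1.9  0.  -3.8] M [-0.12  0.7   0.02]
scene scale 6.5
top scale 6.5
```

View pics/z10.png

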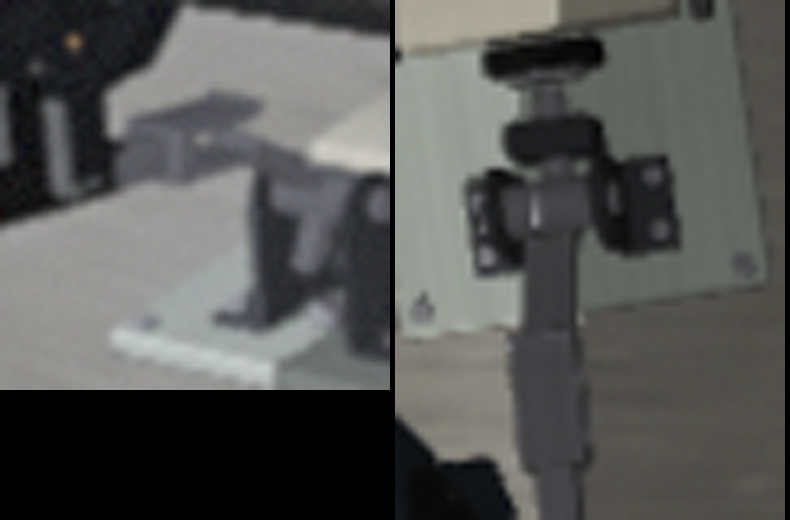

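Call:
send_rows(series=[[0.15,0.02,0.5,0,1],[0.15,0.02,0.5,0,1],[0.18,0.03,0.5,0,1],[0.2,0.03,0.5,0,1],[0.22,0.03,0.5,0,1]])

```text
time: 9.85
tool_pos: [0.4201, 0.1923, 0.1364]
tcp_rot: [0.654, 0.756, 0.0, 0.0]
force: [-0.3, 0.3, -5.6]
gripper_width: 0.0151
```

```bash
python3 look.py 11 180 170 80 70 220 180 60 80
```

```text
9.85 [0.4201 0.1923 0.1364] yaw 1.715 w 0.01507538775360688 F [-0.3  0.3 -5.6] M [ 0.02  0.36 -0.03]
scene scale 4.875
top scale 6.5
```

View pics/z11.png

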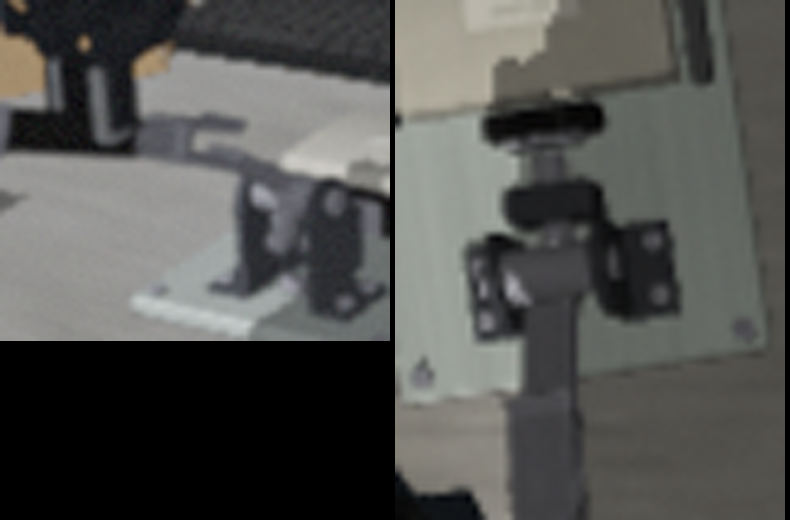

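Run:
```python
from h import *
s=cv2.imread("pics/scene11.png");crop(s,200,185,45,32,16,"pics/z11s.png")
```

```text
(no output)
```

View pics/z11s.png

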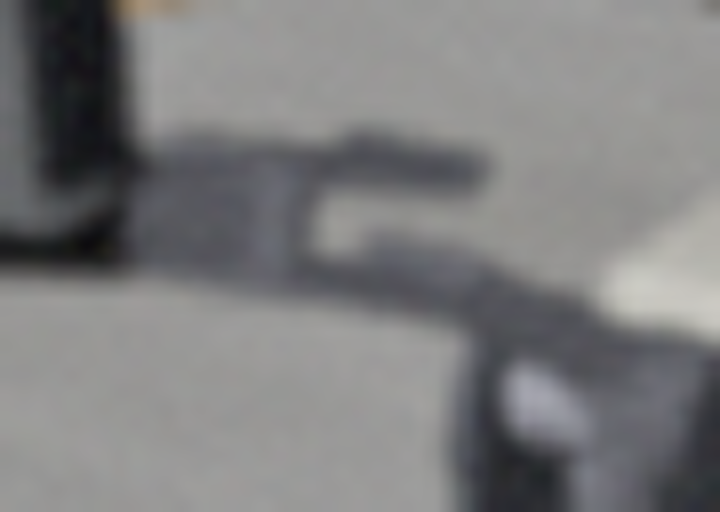

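Call:
send_rows(series=[[0.25,0.04,0.4,0,1],[0.25,0.04,0.4,0,1],[0.28,0.04,0.4,0,1],[0.3,0.04,0.4,0,1],[0.3,0.04,0.4,0,1]])

```text
time: 10.37
tool_pos: [0.434, 0.1943, 0.1562]
tcp_rot: [0.654, 0.756, 0.0, 0.0]
force: [-1.1, 0.6, -2.1]
gripper_width: 0.0149
```

```bash
python3 look.py 12 180 170 80 70 220 180 60 80;python3 - <<'E'
from h import *
s=cv2.imread("pics/scene12.png");crop(s,195,175,50,42,14,"pics/z12s.png")
E
```

```text
10.37 [0.434  0.1943 0.1562] yaw 1.715 w 0.014931895222487198 F [-1.1  0.6 -2.1] M [-0.05  0.64 -0.03]
scene scale 4.875
top scale 6.5
```

View pics/z12s.png

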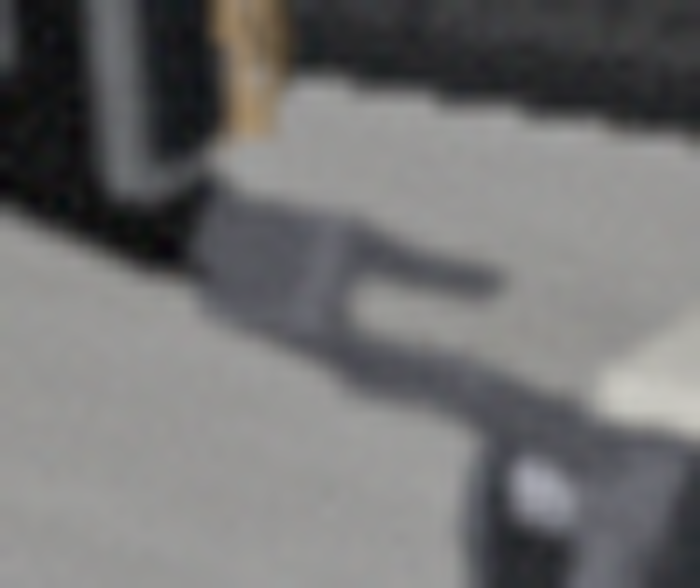

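Call:
send_rows(series=[[0.4,0.06,-0.4,0,1],[0.4,0.06,-0.35,0,1],[0.4,0.06,-0.35,0,1],[0.4,0.06,-0.35,0,1],[0,0,0,0,1]])

```text
time: 10.88
tool_pos: [0.4506, 0.1968, 0.1409]
tcp_rot: [0.654, 0.756, 0.0, 0.0]
force: [2.7, -0.3, -2.2]
gripper_width: 0.0151
```

```bash
python3 look.py 13 180 170 80 70 220 180 60 80;python3 - <<'E'
from h import *
s=cv2.imread("pics/scene13.png");crop(s,195,175,50,42,14,"pics/z13s.png")
E
```

```text
10.88 [0.4506 0.1968 0.1409] yaw 1.7148 w 0.015133134477256616 F [ 2.7 -0.3 -2.2] M [ 0.12 -0.73 -0.  ]
scene scale 4.875
top scale 6.5
```

View pics/z13s.png

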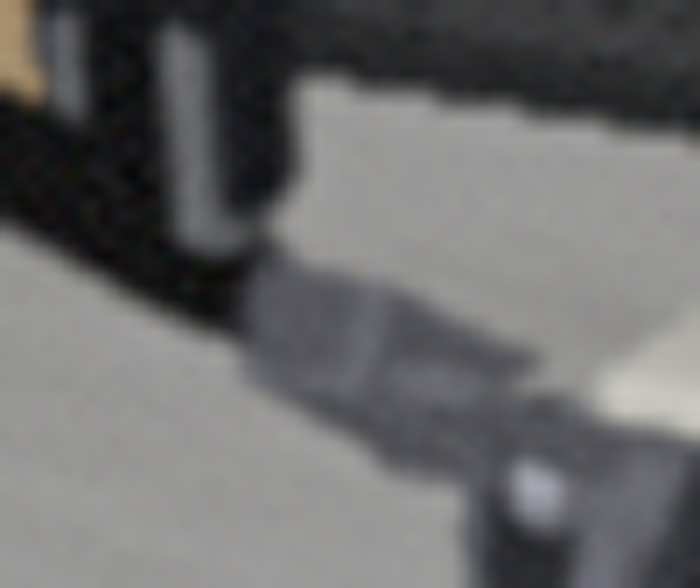

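Call:
send_rows(series=[[0,0,0,0,1],[-0.35,-0.05,-0.45,0,1],[-0.35,-0.05,-0.45,0,1],[-0.3,-0.04,-0.46,0,1],[-0.3,-0.04,-0.46,0,1]], force=35)

```text
time: 11.4
tool_pos: [0.436, 0.1947, 0.1226]
tcp_rot: [0.654, 0.756, -0.0, -0.0]
force: [0.9, 1.2, -0.2]
gripper_width: 0.0148
```

```bash
python3 look.py 14 180 170 80 70 220 180 60 80;python3 - <<'E'
from h import *
s=cv2.imread("pics/scene14.png");crop(s,195,175,50,42,14,"pics/z14s.png")
E
```

```text
11.4 [0.436  0.1947 0.1226] yaw 1.7151 w 0.014817084317486556 F [ 0.9  1.2 -0.2] M [ 0.11 -0.45  0.02]
scene scale 4.875
top scale 6.5
```

View pics/z14s.png

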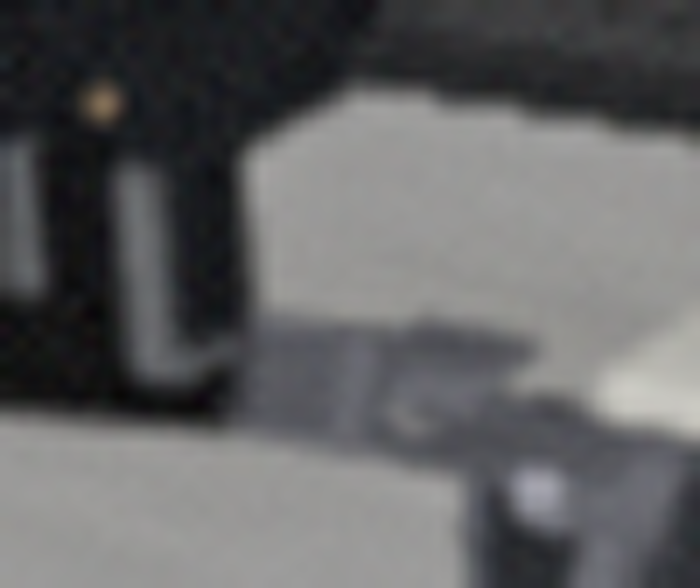

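Call:
send_rows(series=[[-0.27,-0.04,-0.48,0,1],[-0.27,-0.04,-0.48,0,1],[-0.24,-0.03,-0.5,0,1],[-0.23,-0.03,-0.5,0,1],[-0.2,-0.03,-0.5,0,1]])

```text
time: 11.92
tool_pos: [0.424, 0.1931, 0.0979]
tcp_rot: [0.654, 0.756, -0.0, -0.0]
force: [-2.7, -0.8, 3.2]
gripper_width: 0.0148
```

```bash
python3 look.py 15 180 170 80 70 220 180 60 80;python3 - <<'E'
from h import *
s=cv2.imread("pics/scene15.png");crop(s,195,175,50,42,14,"pics/z15s.png")
E
```

```text
11.92 [0.424  0.1931 0.0979] yaw 1.7151 w 0.014842499639649391 F [-2.7 -0.8  3.2] M [ 0.01  0.18 -0.01]
scene scale 4.875
top scale 6.5
```

View pics/z15s.png

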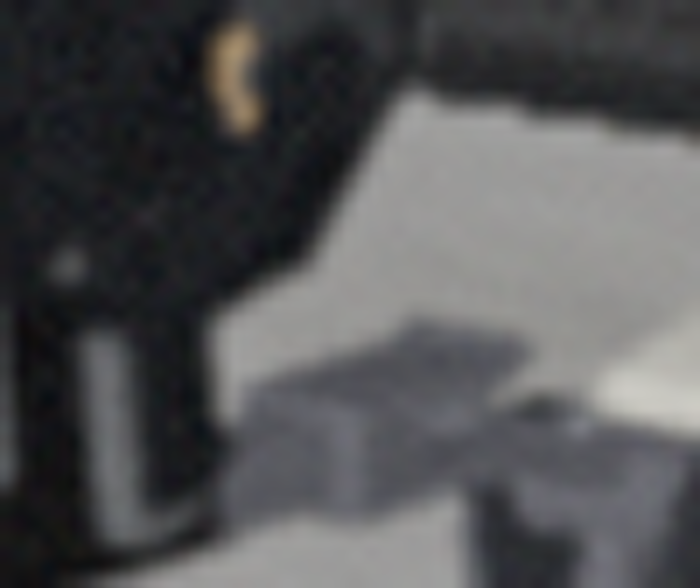

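Call:
send_rows(series=[[-0.2,-0.03,-0.52,0,1],[-0.17,-0.03,-0.52,0,1],[-0.15,-0.02,-0.54,0,1],[-0.13,-0.02,-0.54,0,1],[-0.1,-0.01,-0.54,0,1]])

```text
time: 12.43
tool_pos: [0.4161, 0.1919, 0.0714]
tcp_rot: [0.654, 0.756, -0.0, -0.0]
force: [-6.7, -0.6, 5.2]
gripper_width: 0.0145
```

Call:
send_rows(series=[[-0.1,-0.01,-0.54,0,1],[-0.05,-0.01,-0.55,0,1],[-0.05,0,-0.55,0,1],[0,0,0,0,1]])

```text
time: 12.77
tool_pos: [0.4137, 0.1914, 0.0543]
tcp_rot: [0.654, 0.756, -0.001, -0.001]
force: [-6.8, -2.1, 3.1]
gripper_width: 0.0148
```

```bash
python3 look.py 16 180 170 80 70 220 180 60 80;python3 - <<'E'
from h import *
s=cv2.imread("pics/scene16.png");crop(s,195,175,50,52,13,"pics/z16s.png")
E
```

```text
12.77 [0.4137 0.1914 0.0543] yaw 1.7152 w 0.01483225454926194 F [-6.8 -2.1  3.1] M [-0.13  1.13  0.07]
scene scale 4.875
top scale 6.5
```

View pics/z16s.png

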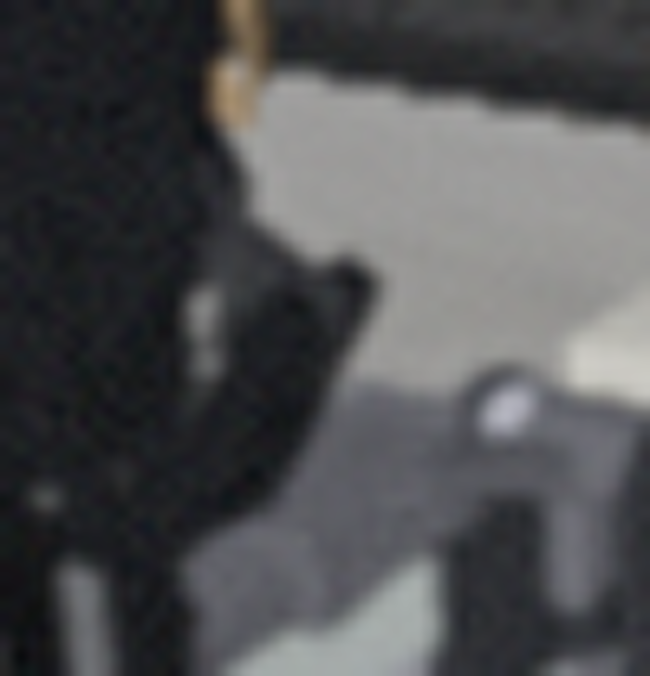

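View pics/z16.png

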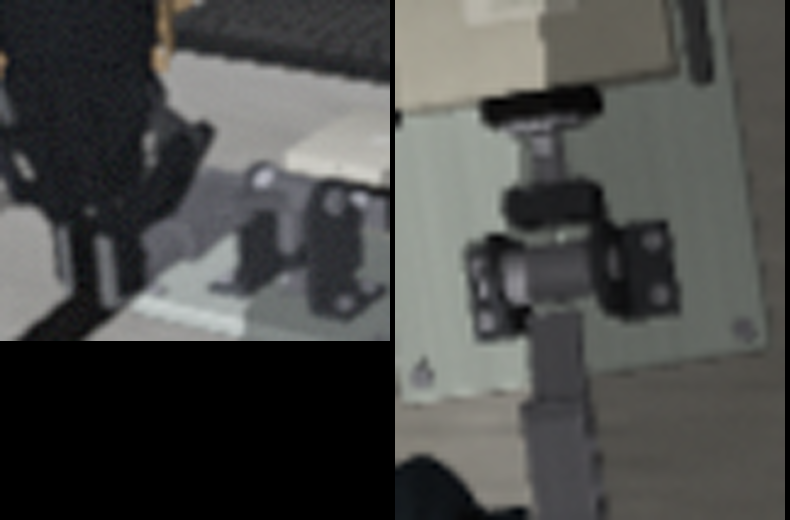

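Call:
send_rows(series=[[-0.2,-0.03,-0.5,0,1],[-0.1,-0.01,-0.5,0,1],[-0.0,0,-0.5,0,1],[0,0,-0.5,0,1],[0,0,0,0,1]])

```text
time: 13.28
tool_pos: [0.4112, 0.1911, 0.0342]
tcp_rot: [0.654, 0.756, -0.001, -0.0]
force: [-0.7, -0.1, -4.4]
gripper_width: 0.015
```

```bash
python3 look.py 17 180 170 80 70 220 180 60 80;python3 - <<'E'
from h import *
s=cv2.imread("pics/scene17.png");crop(s,195,185,50,52,11,"pics/z17s.png")
E
```

```text
13.28 [0.4112 0.1911 0.0342] yaw 1.715 w 0.01500036025060434 F [-0.7 -0.1 -4.4] M [-0.05  0.15  0.06]
scene scale 4.875
top scale 6.5
```

View pics/z17s.png

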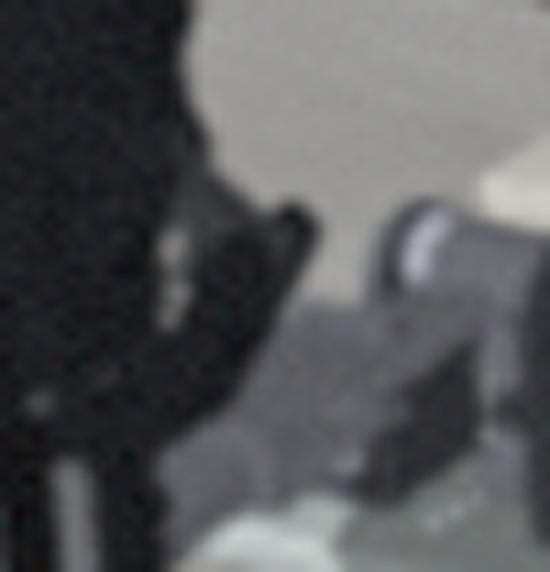

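View pics/z17.png

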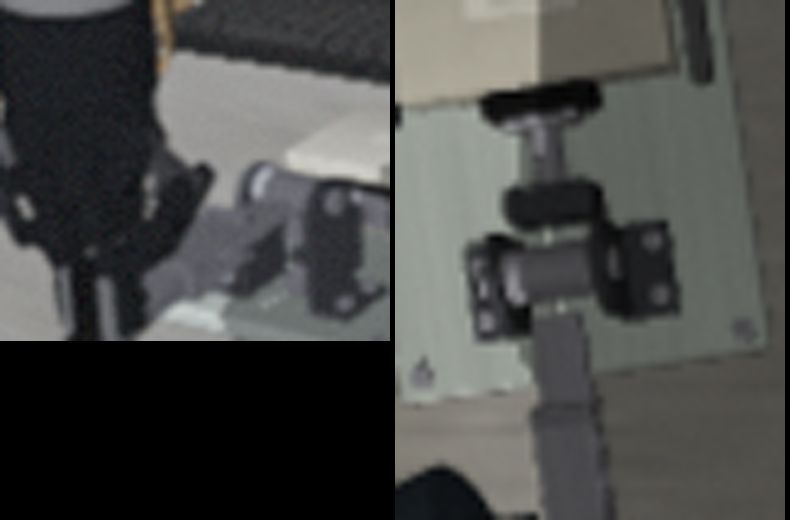

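```bash
cat > prof.py <<'E'
from h import *
import sys
k=sys.argv[1]
a=np.radians(188.2);ex=np.array([np.cos(a),np.sin(a),0]);ey=np.array([-ex[1],ex[0],0]);C=np.array([.570,.214,0])
for n in("top","scene"):
    d=np.load(f"pics/{n}{k}.npy");W=cloud(n,d);R=(W-C)@np.array([ex,ey,[0,0,1]]).T
    for lo in np.arange(.02,.2,.008):
        m=(R[...,0]>=lo)&(R[...,0]<lo+.008)&(abs(R[...,1])<.008)&(R[...,2]>.03)&(R[...,2]<.16)&(d>0)
        q=R[m]
        if len(q)>3:print(n,round(lo,3),len(q),"z",q[:,2].min().round(4),np.median(q[:,2]).round(4),q[:,2].max().round(4))
E
python3 prof.py 17
```

```text
top 0.02 19 z 0.0719 0.076 0.0788
top 0.028 18 z 0.0691 0.0752 0.0784
top 0.036 19 z 0.0689 0.0752 0.0803
top 0.044 19 z 0.0709 0.0745 0.0777
top 0.052 16 z 0.0788 0.0854 0.0889
top 0.06 18 z 0.0797 0.0834 0.0876
top 0.068 17 z 0.0772 0.0818 0.0879
top 0.076 18 z 0.0766 0.0808 0.0843
top 0.084 18 z 0.0736 0.0815 0.084
top 0.092 18 z 0.0757 0.0801 0.0838
top 0.1 18 z 0.0744 0.0795 0.084
top 0.108 16 z 0.059 0.0746 0.0789
top 0.116 18 z 0.0623 0.074 0.0799
top 0.124 13 z 0.0699 0.0732 0.0765
top 0.132 7 z 0.0624 0.0702 0.0772
scene 0.02 11 z 0.0705 0.0733 0.0756
scene 0.028 5 z 0.073 0.0735 0.0747
scene 0.036 5 z 0.0723 0.0729 0.0742
scene 0.052 10 z 0.0788 0.0831 0.0854
scene 0.06 13 z 0.061 0.0813 0.0839
scene 0.068 20 z 0.0615 0.0791 0.0818
scene 0.076 10 z 0.0619 0.0791 0.0804
scene 0.084 12 z 0.0622 0.0787 0.0817
scene 0.092 8 z 0.0764 0.0777 0.0808
scene 0.1 12 z 0.056 0.0743 0.0777
scene 0.108 16 z 0.0601 0.0728 0.078
scene 0.116 11 z 0.0581 0.0719 0.0731
scene 0.124 7 z 0.0595 0.069 0.0729
scene 0.132 5 z 0.0526 0.059 0.0698
scene 0.148 6 z 0.0532 0.0866 0.0948
scene 0.156 29 z 0.0543 0.0839 0.1278
scene 0.164 65 z 0.0498 0.0907 0.1569
scene 0.172 61 z 0.0654 0.1291 0.1599
scene 0.18 21 z 0.0489 0.0679 0.1573
scene 0.188 18 z 0.0503 0.0669 0.0699
scene 0.196 20 z 0.0513 0.0655 0.0683
```

Call:
send_rows(series=[[0,0,0.1,0,1],[0,0,0.1,0,1],[-0.8,-0.12,0,0,1],[-1,-0.14,-0.03,0,1],[-1,-0.14,-0.03,0,1]])

```text
time: 13.8
tool_pos: [0.383, 0.1873, 0.037]
tcp_rot: [0.654, 0.756, 0.0, -0.0]
force: [1.0, 0.4, -2.4]
gripper_width: 0.015
```

Call:
send_rows(series=[[-1,-0.14,-0.03,0,1],[-1,-0.14,-0.03,0,1],[-1,-0.14,0,0,1],[0,0,0,0,1],[0,0,0,0,1]])

```text
time: 14.22
tool_pos: [0.3537, 0.1833, 0.0365]
tcp_rot: [0.654, 0.756, 0.0, 0.0]
force: [-0.0, -0.6, -2.8]
gripper_width: 0.0149
```

```bash
python3 look.py 18 180 180 80 70 200 150 90 140; python3 prof.py 18
```

```text
14.22 [0.3537 0.1833 0.0365] yaw 1.7156 w 0.014885684648389118 F [-0.  -0.6 -2.8] M [0.   0.03 0.02]
scene scale 4.875
top scale 4.143
top 0.02 17 z 0.072 0.0761 0.0807
top 0.028 17 z 0.0727 0.0761 0.079
top 0.036 17 z 0.0717 0.0745 0.0785
top 0.044 17 z 0.0716 0.0742 0.078
top 0.052 18 z 0.0692 0.074 0.077
top 0.06 17 z 0.0697 0.0738 0.0787
top 0.068 11 z 0.0695 0.0734 0.0769
top 0.108 14 z 0.0617 0.0845 0.089
top 0.116 20 z 0.0658 0.0836 0.0872
top 0.124 17 z 0.0767 0.0828 0.085
top 0.132 20 z 0.0626 0.0813 0.0881
top 0.14 20 z 0.074 0.0805 0.083
top 0.148 18 z 0.0775 0.0803 0.0829
top 0.156 18 z 0.0753 0.0791 0.0845
top 0.164 15 z 0.0658 0.0764 0.0801
top 0.172 16 z 0.0712 0.0752 0.0784
top 0.18 19 z 0.0601 0.0742 0.0789
top 0.188 14 z 0.0702 0.076 0.0804
top 0.196 8 z 0.0566 0.0721 0.0779
scene 0.02 8 z 0.0727 0.0738 0.0743
scene 0.028 9 z 0.0727 0.0736 0.0753
scene 0.036 7 z 0.0706 0.0727 0.0735
scene 0.044 9 z 0.0715 0.0724 0.0729
scene 0.052 9 z 0.0696 0.0726 0.0735
scene 0.06 7 z 0.0713 0.0718 0.0734
scene 0.068 17 z 0.064 0.0699 0.0734
scene 0.108 8 z 0.0615 0.0835 0.0854
scene 0.116 21 z 0.0633 0.0818 0.0856
scene 0.124 16 z 0.0624 0.08 0.083
scene 0.132 19 z 0.0616 0.0785 0.0818
scene 0.14 17 z 0.0619 0.0792 0.082
scene 0.148 7 z 0.0778 0.079 0.0802
scene 0.156 11 z 0.0726 0.0783 0.0799
scene 0.164 23 z 0.0593 0.0738 0.0782
scene 0.172 20 z 0.0567 0.0729 0.0762
scene 0.18 15 z 0.0605 0.0714 0.0746
scene 0.188 13 z 0.0582 0.066 0.0741
```

View pics/z18.png

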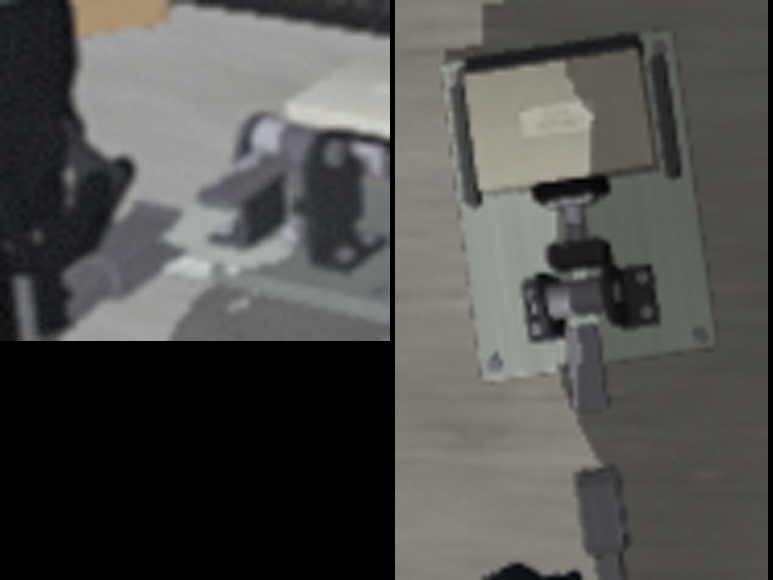

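Call:
send_rows(series=[[0,0,2,0,1],[0,0,3.5,0,1],[0,0,3.5,0,1],[0.9,-1.7,2.8,0,1],[1.8,-3.4,0,-0.01,1]])

```text
time: 14.73
tool_pos: [0.3835, 0.1345, 0.1594]
tcp_rot: [0.657, 0.754, 0.003, 0.001]
force: [2.6, 1.3, -1.8]
gripper_width: 0.0146
```

Call:
send_rows(series=[[1.8,-3.4,0,-0.01,1],[1.8,-3.4,0,0,1],[1.8,-3.4,0,0,1],[1.8,-3.4,0,0,1],[1.8,-3.4,0,0,1]])

```text
time: 15.15
tool_pos: [0.472, -0.04, 0.1543]
tcp_rot: [0.662, 0.749, 0.0, 0.0]
force: [0.1, 1.2, -3.1]
gripper_width: 0.0147
```

Call:
send_rows(series=[[1.8,-3.4,0,0,1],[1.8,-3.4,0,0,1],[1.8,-3.4,0,0,1],[1.8,-3.4,0,0,1],[1.8,-3.4,0,0,1]])

```text
time: 15.57
tool_pos: [0.5618, -0.2101, 0.1539]
tcp_rot: [0.662, 0.749, 0.0, 0.0]
force: [0.7, 0.5, -2.6]
gripper_width: 0.0147
```

Call:
send_rows(series=[[0.8,-1.7,-2,0,1],[0,0,-2,0,1],[0,0,0,0,1],[0,0,0,0,1]])

```text
time: 15.9
tool_pos: [0.5682, -0.2246, 0.1134]
tcp_rot: [0.662, 0.749, -0.0, -0.001]
force: [0.7, 1.4, -2.8]
gripper_width: 0.0147
```

```bash
python3 look.py 19 350 170 100 110 360 140 100 120
```

```text
15.9 [ 0.5682 -0.2246  0.1134] yaw 1.6946 w 0.014681814766883223 F [ 0.7  1.4 -2.8] M [0.02 0.03 0.01]
scene scale 3.9
top scale 3.9
```

View pics/z19.png

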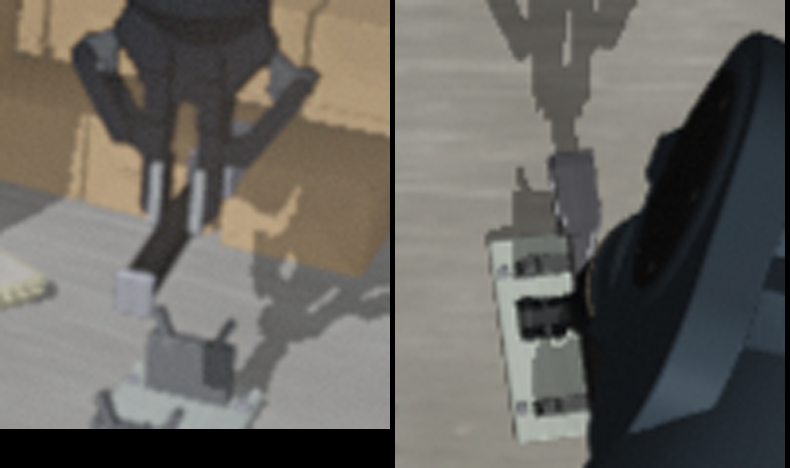

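Call:
send_rows(series=[[0,0,-2,0,1],[0,0,-2,0,1],[0,0,-2,0,1],[0,0,-1,0,1],[0,0,0,0,1]])

```text
time: 16.42
tool_pos: [0.5683, -0.2239, 0.0434]
tcp_rot: [0.662, 0.75, -0.0, -0.001]
force: [-0.7, 0.1, -3.4]
gripper_width: 0.0148
```

Call:
send_rows(series=[[0,0,-0.5,0,1],[0,0,-0.4,0,1],[0,0,-0.3,0,1],[0,0,-0.2,0,1],[0,0,0,0,1]], force=20)

```text
time: 16.83
tool_pos: [0.5696, -0.2249, 0.0307]
tcp_rot: [0.662, 0.75, 0.0, 0.001]
force: [1.6, -0.4, 0.1]
gripper_width: 0.015
```

```bash
python3 look.py 20 350 200 100 110 360 140 100 120
```

```text
16.83 [ 0.5696 -0.2249  0.0307] yaw 1.695 w 0.015045620796297276 F [ 1.6 -0.4  0.1] M [-0.02  0.08  0.01]
scene scale 3.9
top scale 3.9
```

View pics/z20.png

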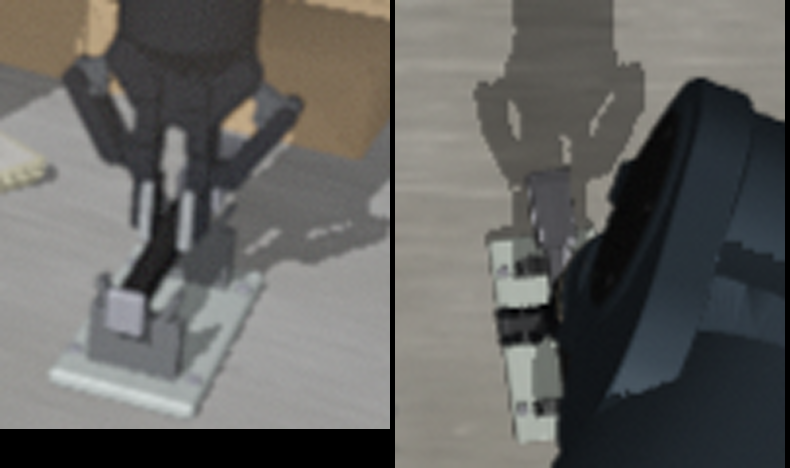

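Tail is just touching the rear saddle. Lower a little more, then release.

Call:
send_rows(series=[[0,0,-0.15,0,1],[0,0,-0.15,0,1],[0,0,-0.15,0,1],[0,0,0,0,1]])

```text
time: 17.27
tool_pos: [0.5698, -0.225, 0.0274]
tcp_rot: [0.662, 0.75, 0.0, 0.001]
force: [-4.5, 3.4, 20.2]
gripper_width: 0.0147
```

Call:
send_rows(series=[[0,0,0,0,2.2],[0,0,0,0,3],[0,0,0,0,5],[0,0,0,0,7],[0,0,0,0,7]])

```text
time: 17.68
tool_pos: [0.5688, -0.2247, 0.0256]
tcp_rot: [0.662, 0.75, -0.0, -0.0]
force: [-0.3, -0.3, 0.1]
gripper_width: 0.0652
```

Call:
send_rows(series=[[0,0,0,0,7],[0,0,0,0,7]])

```text
time: 17.85
tool_pos: [0.569, -0.2247, 0.0257]
tcp_rot: [0.662, 0.75, -0.0, -0.0]
force: [1.4, -0.9, 0.6]
gripper_width: 0.07
```

```bash
python3 look.py 21 350 200 100 110 360 140 100 120
```

```text
17.85 [ 0.569  -0.2247  0.0257] yaw 1.695 w 0.06999381373142521 F [ 1.4 -0.9  0.6] M [ 0.06  0.02 -0.01]
scene scale 3.9
top scale 3.9
```

View pics/z21.png

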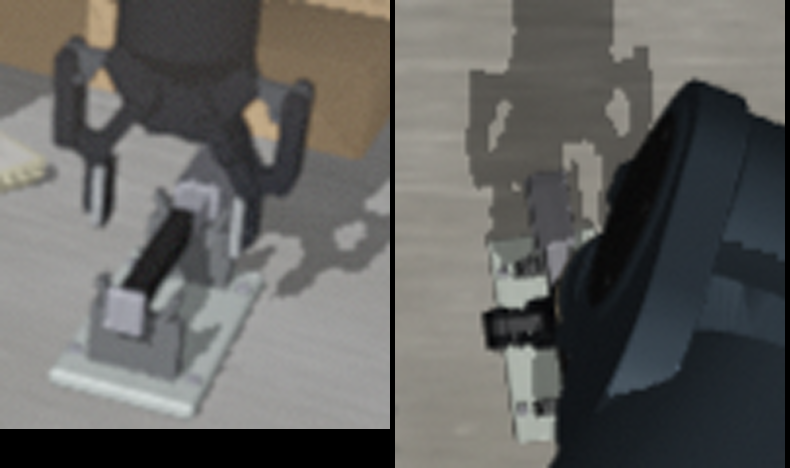

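Released and lying in both saddles; retreat up and away, then check.

Call:
send_rows(series=[[0,0,2,0,7],[0,0,3.5,0,7],[0,0,4,0,7],[0,0,4,0,7],[0,0,4,0,7]])

```text
time: 18.37
tool_pos: [0.5685, -0.2246, 0.2028]
tcp_rot: [0.662, 0.75, -0.0, 0.0]
force: [0.6, 0.3, 0.4]
gripper_width: 0.07
```

Call:
send_rows(series=[[-2.5,2.5,0,0,7],[-2.5,2.5,0,0,7],[-2.5,2.5,0,0,7],[-2.5,2.5,0,0,7],[-2.5,2.5,0,0,7]])

```text
time: 18.78
tool_pos: [0.4426, -0.0988, 0.2007]
tcp_rot: [0.662, 0.75, 0.0, 0.0]
force: [0.4, 1.3, 0.0]
gripper_width: 0.07
```

Call:
send_rows(series=[[-2.5,2.5,0,0,7],[-1,1,0,0,7],[0,0,0,0,7],[0,0,0,0,7]])

```text
time: 19.12
tool_pos: [0.409, -0.0645, 0.2012]
tcp_rot: [0.661, 0.75, 0.0, 0.001]
force: [1.1, -0.2, 0.4]
gripper_width: 0.0699
```

```bash
python3 look.py 22 200 170 240 150 200 140 240 130
python3 - <<'E'
from h import *
t=cv2.imread("pics/top22.png");t0=cv2.imread("pics/top0.png")
cv2.imwrite("pics/cmp.png",cv2.resize(np.hstack([t0[150:260,370:430],t[150:260,370:430],t[150:250,205:285][:100].copy() if 0 else cv2.copyMakeBorder(t[150:250,205:285],0,10,0,0,0)]),None,fx=4,fy=4,interpolation=2))
for k in (0,22):
  for n in("top","scene"):
    d=np.load(f"pics/{n}{k}.npy");W=cloud(n,d)
    for lo in(.52,.56,.64,.66):
        m=(W[...,2]>.052)&(W[...,2]<.08)&(W[...,0]>=lo)&(W[...,0]<lo+.02)&(W[...,1]>-.27)&(W[...,1]<-.17)&(d>0)
        q=W[m];print(k,n,lo,len(q),np.median(q,0).round(4) if len(q) else "")
E
python3 prof.py 22 | head -12
```

```text
19.12 [ 0.409  -0.0645  0.2012] yaw 1.6961 w 0.06987619144318433 F [ 1.1 -0.2  0.4] M [-0.06  0.02  0.01]
scene scale 1.625
top scale 1.625
0 top 0.52 51 [ 0.5316 -0.2271  0.0642]
0 top 0.56 46 [ 0.5698 -0.222   0.0651]
0 top 0.64 69 [ 0.6495 -0.2122  0.0657]
0 top 0.66 69 [ 0.6692 -0.2105  0.0664]
0 scene 0.52 44 [ 0.5301 -0.2353  0.063 ]
0 scene 0.56 40 [ 0.5689 -0.2294  0.0625]
0 scene 0.64 45 [ 0.6516 -0.2172  0.064 ]
0 scene 0.66 53 [ 0.6711 -0.2152  0.0647]
22 top 0.52 50 [ 0.5291 -0.2261  0.064 ]
22 top 0.56 45 [ 0.57   -0.2195  0.0649]
22 top 0.64 70 [ 0.6498 -0.2107  0.0659]
22 top 0.66 57 [ 0.6669 -0.2101  0.0671]
22 scene 0.52 50 [ 0.53   -0.2347  0.0625]
22 scene 0.56 41 [ 0.5701 -0.2285  0.0628]
22 scene 0.64 48 [ 0.6498 -0.2157  0.0641]
22 scene 0.66 43 [ 0.669  -0.2154  0.0649]
top 0.02 16 z 0.0724 0.0754 0.0792
top 0.028 18 z 0.069 0.0742 0.0799
top 0.036 18 z 0.0708 0.0751 0.0791
top 0.044 18 z 0.0689 0.0751 0.0785
top 0.052 18 z 0.0693 0.0743 0.0789
top 0.06 18 z 0.0674 0.0734 0.0773
top 0.068 11 z 0.071 0.0737 0.0759
scene 0.02 10 z 0.0716 0.0736 0.0746
scene 0.028 7 z 0.0721 0.073 0.0748
scene 0.036 9 z 0.0711 0.0728 0.0748
scene 0.044 6 z 0.0718 0.0728 0.0737
scene 0.052 8 z 0.0721 0.073 0.0735
```

View pics/cmp.png

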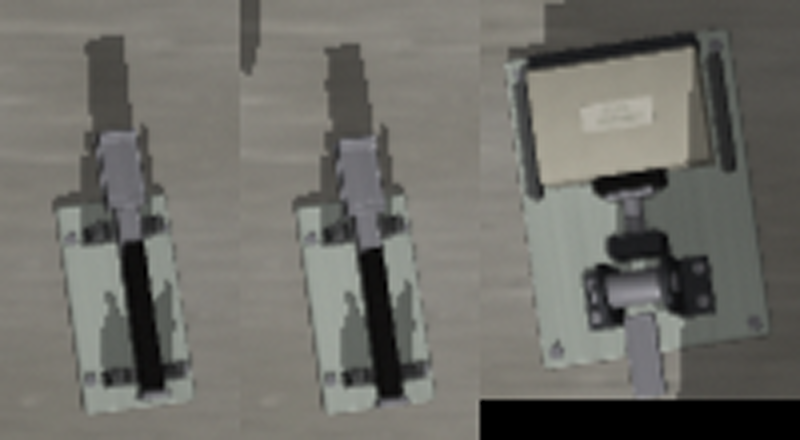

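View pics/z22.png

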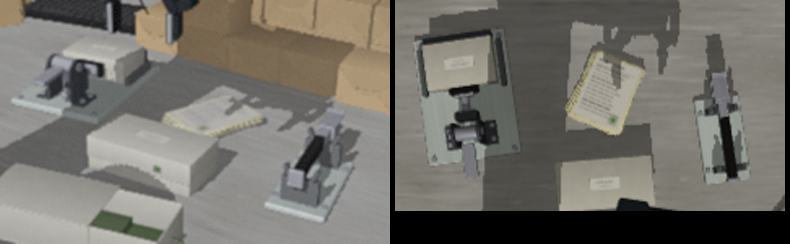

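```bash
python3 -c "
from rig import *
print(close_job())"
```

```text
the job is handed in; nothing more can be done
None
```

The lever is thrown onto its stop and the bar is back in its rest. The job was handed in at about 19 s of the 61 s allowed. No verdict is reported at hand-in.

**What I did:**
- I gripped the bar mid-grip, lifted it out of the rest and carried it to the press.
- I hooked the lower prong under the open lever and raised the hand, so the bar turned in the grip to match the lever's tilt.
- I slid the fork about 30 mm onto the lever and swung it down along the arc to the stop.
- I pulled the bar off, laid it back in the rest, released it and moved the hand clear.

**Last checks:**
- **Lever:** depth from both cameras shows the blade sloping about 2° below horizontal, so it is on its stop.
- **Bar:** it lies level in both saddles with the fork to the original end. It is about 2 mm off its starting line and roughly 2–4 mm further back than at the start, within the limits.
- **Pad and hand:** the pad looks pressed against the gift box in the top view, and the hand is clear of everything. The highest force I saw between moves was about 20 N, while setting the bar down.

**What disagreed or could not be checked:**
- The pad's force on the box and the lever's joint value could not be read directly.
- The fingertips appeared about 20 mm higher in the scene camera than the reported TCP, so I set the grip height lower to suit both readings.
- The two cameras differed by about 4–7 mm sideways, so I aligned the fork to the lever by comparing both within the same image.

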